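# Lock up a lino block in the proof press with the eccentric-locked bar

## Task

Lock up the mounted lino block in the bed of the proof press: first swing the lever of the eccentric lock fully open to its stop, so that the cam's low side faces the rail, then push the sliding lock-up bar forward until it has driven the block home, tight and square against the head bar. Finally push the lever all the way back so that the cam locks the bar there. All of it is done by pushing with the fingertips: the block stays down on the bed and the other things on the press and the table stay where they are.

Things in the scene. Friction and masses are not known exactly. Their poses are not given: they have to be found in the camera images.
- press: Tabletop proof press, fixed: aluminium bed 520 x 287 mm between two steel rails (20 mm wide, tops 38 mm above the table). Origin: on the table; x along the rails to the head end, away from the robot (yaw up to 0.2 rad), y to the left rail, z up. Bed x = -210 to 310 mm, face 15 mm above the table; rails' inner faces y = +/-123 mm. A roller 106 mm high is parked beyond the head bar, from x = 222 mm.
- head_face (a point): Middle of the face of the fixed head bar, 10 mm above the bed face; the block must end against this face. The bar is steel, 22 x 247 x 20 mm, across the bed; the point's axes are those of the press, the face looks to -x at press x = 170 mm.
- lockup_bar (a joint): Sliding lock-up bar (m): steel bar across the bed, 44 mm wide, 20 mm high, guided to slide only along the press's x; 0 to 0.105, grows as it moves forward to the head. Its front face lies at press x = -40 mm + this value. With the lock open it slides with about 3 N (5 to 8 N with the block) and stays where it is left.
- bar_front (a point): Middle of the front (head side) face of the lock-up bar, 10 mm above the bed face. Axes of the press. When the block is home this point is 110 mm from head_face.
- bar_back (a point): Middle of the back (robot side) face of the lock-up bar, 10 mm above the bed face: a flat upright steel face from y = -121 to +79 mm, 1 to 20 mm above the bed, to push on. A firm push of about 15 N seats and squares the block.
- cam_lock (a joint): Eccentric lock (rad), bar's left (+y) end: egg-shaped cam under a lever. 0 = locked: lever along the bar pointing to press -y, cam's high point on the left rail. Grows as the lever swings back to the robot (clockwise from above) to the open stop at 1.75: lever to -x, cam's low side to the rail. Knob force 1 to 2 N, up to 15 N below 0.35, where the cam also rolls the bar: back up to 15 mm on opening.
- lock_pivot (a point): Point on the upright axis of the cam and lever, 60 mm above the table, at the height of the middle of the knob; on the bar, 26 mm behind its front face and 100 mm to the press's +y from its middle. Axes of the press.
- lever_knob (a point): Middle of the finger knob, a black upright cylinder 16 mm in diameter and 22 mm high (48 to 70 mm above the table) on the end of the lever, 85 mm from the pivot axis. The lever below it is 14 mm wide, 40 to 48 mm above the table. The point turns with the lever.
- block_middle (a point): Centre of the lino block, a loose plywood block faced with carved lino, 110 mm (along the press's x) x 150 mm x 23 mm high, flat on the bed between bar and head bar, a few mm short of the head bar and slightly askew at the start; 0.23 to 0.46 kg. Its x axis is along its 110 mm side, away from the robot.
- wood_furniture: Bystander: plain wooden strip 24 x 80 x 16 mm lying on the near end of the bed. Origin under its middle.
- lino_gouge: Bystander: small gouge with a wooden handle, 110 mm long, 20 mm high, lying across the near end of the bed. Origin under its middle.
- marker_cup: Bystander: white cup full of markers, 82 mm wide, 150 mm high, left of the press. Origin under its middle.
- glue_bottle: Bystander: amber bottle with a yellow cap, 48 mm wide, 150 mm high, left of the press. Origin under its middle.
- ink_roller: Bystander: hand ink roller with a wooden handle, 170 x 115 x 42 mm, lying on the glass ink slab right of the press. Origin under its middle.
- ink_tin: Bystander: ink tin 74 mm wide, 55 mm high, right of the press. Origin under its middle.
There are look-alikes about, which are no part of the job. Of the things like the part that bears block_middle, leave any that is green; of the rest the larger one is meant.

How it is judged:
On the way, in this order (a step that is already met when the one before it is completed fails the run):
1. the lever is swung to its open stop while the bar is still back (value of joint cam_lock above 1.5 rad and x of bar_front in the frame of head_face below -0.13 m), for 0.1 s.
2. with the lock open, the bar has pushed the block up to the head bar (x of bar_front in the frame of head_face above -0.1135 m and x of block_middle in the frame of head_face above -0.058 m and value of joint cam_lock above 0.8 rad), for 0.2 s.
At the end, for the whole second after the job is handed in: The lever is back to within 0.15 rad of fully locked; the bar's front face is within 112.8 mm of the head bar, with the 110 mm block between them on the bed, its middle 52.5 to 57.5 mm from the head bar's face and its sides within 0.025 rad of the press (value of joint cam_lock below 0.15 rad and x of bar_front in the frame of head_face above -0.1128 m and x of block_middle in the frame of head_face between -0.0575 and -0.0525 m and angle between the x axis of block_middle and the x axis of press, either way round below 0.025 rad and z of block_middle in the frame of head_face below 0.005 m); the robot touches nothing.
It fails at once if the block is lifted or tipped (z of block_middle in the frame of head_face above 0.0095 m or angle between block_middle's own z axis and vertical above 0.12 rad).
It fails at once if one of the small things listed on the press or the table is moved by more than 30 mm (distance of any of wood_furniture, lino_gouge, marker_cup, glue_bottle, ink_roller, ink_tin from where it was at the start of the episode above 0.03 m).
It also fails if it takes over 72 s, if anything falls off the work surface, if the arm or the gripper's body presses on something with over 40 N, if the wrist force passes 120 N, or if a joint passes its speed limit or range.

## Robot

A 7-joint arm with a two-finger parallel gripper is mounted at the origin on the work surface. World frame = base frame: x ahead of the robot, y to its left, z up, the work surface at z = 0. Lengths are in m, angles in rad, forces in N, time in s.
With the tool pointing down it reaches from about 0.425 to 0.925 m from the base axis. Payload 6.8 kg.
Tool frame: the origin (TCP) lies on the centre line of the jaws, within the pads' length; the fingertips stand 8 mm ahead of it and the grasp point (between the pads) lies 11 mm behind it (r.finger_overhang is the distance from the TCP to the fingertips, in m); x points along the fingers, z is the direction in which the jaws open and shut, and the axes are right-handed (so a half turn about x gives the same grasp; the last joint's range is limited). The gripper opens to 85 mm and grips with 20 to 120 N. Pads are 22 mm wide; open, the fingers measure 114 mm over their backs; the gripper's body (76 mm by 85 mm) begins 54 mm behind the grasp point. The pads swing forward as they close: fully open they stand 13 mm farther back than shut.
Start: joints at [1.091, 0.477, 0.022, 1.555, -0.011, 1.109, -0.083], TCP at [0.245, -0.629, 0.201] pointing down, gripper open.
Joint ranges: [-2.96, 2.96], [-0.34, 2.1], [-1.41, 1.46], [0.24, 2.44], [-1.37, 4.51], [0.17, 1.92], [-2.96, 2.96]. Speed limits (rad/s): [2.39, 2.39, 3.14, 3.14, 3.14, 3.14, 3.14].

## Interface

Orientations are given as a rotation vector (axis times angle).
In Python, from bench import r gives the robot as it stands. The module is installed in compiled form; this text tells all that it offers.
- The arm moves only by the tool play_rows, never from a script. Its argument "plan" is a list of rows, each a list of 5 numbers: the opening, from -1 (shut) to 1 (fully open), then the shift along the world's x, y, z in m, then the turn about the world's z in rad. A call has 1 to 10 rows; each row is the pose to reach, as a shift and turn from the pose commanded when the call began; what a row does not reach only later rows make up. A row lasts 1/10 s, in which the tool goes at most 50 mm and 8.59 degrees, less where a joint would pass 70% of its speed; a pose out of reach is approached as far as the arm can. A call with a gripper value outside its range is refused whole. The fingers move at their own pace and stop on an object; "force" is the grip in N (left out, the last holds). Time passes only in rows, so rows that repeat a pose let the fingers close. It gives the time, the measured TCP pose, the force and the opening at its end, in the units of the state.
- r.get_obs(): the state, without advancing time (a new reading comes with each control period).
- r.grab_frame(name): name is "scene" or "top" or "wrist"; returns a dict with "pixels" (400x640x3 uint8, blue, green, red), "z_map" (400x640 float32, m along the optical axis (not along the pixel's ray), 0 where there is no reading), "vfov" (degrees; the focal length in pixels is half the picture's height over the tangent of half this angle, whatever the lens; pixels are square), "cx", "cy" (the principal point, pixels), "R" (3x3) and "t" (3): a world point X has camera coordinates R X + t; the wrist camera has in their place "tool_from_camera" (4x4, takes a point from camera to tool coordinates, whose origin is the TCP and whose axes are the tool frame's). Camera axes: x right, y down, z forward; pixel columns grow to the right and rows downward; lengths in m; the calibration is good to about 2 mm. The wrist camera is an equidistant fisheye: a pixel r from the principal point sees the ray r / f radians off the axis. A picture is of the moment at which its call begins: read the wrist's pose just before it.
- r.hand_in(): hands the job in, once; it reports no verdict.
Trained networks look in a picture, given as the dict that the camera call returned (one of the last four; its "shot" number tells which), for a name from the list of things; names that differ only in an ending like _2 or _b are one class to them, and where a whole thing is asked for, a point or a joint stands for the part that bears it (a point fixed in the world has none). Each returns a list of dicts, best first, with "conf" (0 to 1); they miss things now and then, are a little off and sometimes report something else, mostly with a low value. They report only what shows in the picture. A call takes as long as a camera call. They do not tell look-alikes from the thing itself.
- r.outline_of(picture, label): "mask" (400x640 bool, what is visible of it) and "bbox" ([left, top, right, bottom] as shares, 0 to 1, of the picture: columns of its width, rows of its height, round what is visible of it).
- r.pinpoint(picture, label): "position" ([column, row] as shares, 0 to 1, of the picture: columns of its width, rows of its height: a listed point, or the origin of a listed thing).
The state is a dict: "clock": time; "joints": joint angles; "qvel": joint speeds; "tau": joint torques, N m; "tcp_pos": TCP position; "orientation": TCP orientation; "contact_force": force on the tool from outside, world axes, zero at the start; "moment": the same for the moment, N m; "grip_width": finger opening in m.
Only numpy, scipy, OpenCV 4.12 (cv2) and the standard library are available. Lean on these libraries where they do the work, as an engineer would, in place of code of your own. Each camera call takes 0.05 s, during which the arm holds its last target.

## Working session

There is one attempt and no reset: what is moved stays moved. The work goes in short steps, Python scripts to look and compute and a tool call to move; the robot and the scene stay as the last step left them, time stands still between calls to the robot, and variables do not carry over. Pictures are saved under pics/ and viewed, and the job is handed in when it is done.

Besides the shell and the picture viewer there is one more tool, called as name(argument=value, ...) on one line, values as JSON. play_rows: Moves the arm, as the interface text tells. Its arguments: {"type":"object","properties":{"plan":{"type":"array","items":{"type":"array","items":{"type":"number"}}},"force":{"type":"number"}},"required":["plan"]}

```bash
mkdir -p pics; ls; cat > h.py <<'E'
import numpy as np, cv2
from bench import r
def f_of(p): return 200/np.tan(np.radians(p["vfov"])/2)
def world(p,u,v,z=None,zd=None):
    f=f_of(p); d=np.array([(u-p["cx"])/f,(v-p["cy"])/f,1.0]); R=np.array(p["R"]);t=np.array(p["t"])
    if zd is not None: return R.T@(d*zd-t)
    o=-R.T@t; w=R.T@d; return o+w*(z-o[2])/w[2]
def proj(p,X):
    c=np.array(p["R"])@X+p["t"]; f=f_of(p); return np.array([c[0]/c[2]*f+p["cx"],c[1]/c[2]*f+p["cy"]])
E
python3 - <<'E'
from h import *
o=r.get_obs(); print({k:np.round(v,3) for k,v in o.items()}, r.finger_overhang)
for n in ("scene","top"):
    p=r.grab_frame(n); cv2.imwrite(f"pics/{n}0.png",p["pixels"])
    print(n,p["vfov"],np.round(p["R"],3).tolist(),np.round(p["t"],3))
    for l in ["press","head_face","bar_front","bar_back","lock_pivot","lever_knob","block_middle","wood_furniture","lino_gouge"]:
        for q in r.pinpoint(p,l)[:3]:
            print(l,round(q["conf"],2),np.round(np.array(q["position"])*[640,400],1))
E
```

```text
pics
{'clock': np.float64(0.0), 'joints': array([ 1.091,  0.478,  0.022,  1.556, -0.011,  1.109, -0.083]), 'qvel': array([-0.   , -0.001, -0.002,  0.001,  0.001,  0.002,  0.001]), 'tau': array([ 1.0000e-03, -5.9646e+01,  1.6080e+00, -2.8119e+01,  1.3000e-02,
        9.0000e-03,  0.0000e+00]), 'tcp_pos': array([ 0.245, -0.628,  0.2  ]), 'orientation': array([ 0.932,  1.364, -0.931]), 'contact_force': array([ 0.918, -0.901,  0.604]), 'moment': array([ 0.008, -0.025,  0.078]), 'grip_width': np.float64(0.085)} 0.008
scene 55.41782209066915 [[-0.097, 0.995, 0.014], [0.765, 0.084, -0.638], [-0.636, -0.051, -0.77]] [ 0.073 -0.375  1.512]
press 0.96 [302.3 214.3]
head_face 0.72 [288.5 258.8]
head_face 0.65 [309.  194.4]
bar_front 0.67 [301.4 209.3]
bar_front 0.58 [289.1 235. ]
bar_front 0.25 [171.5 220.2]
bar_back 0.8 [304.9 198.3]
lock_pivot 0.89 [337.2 200.9]
lock_pivot 0.31 [288.5 241.6]
lever_knob 0.62 [308.3 196.4]
block_middle 0.97 [395.6 277.5]
block_middle 0.93 [290.1 237.4]
block_middle 0.89 [396.1 226.9]
wood_furniture 0.52 [293.3 169. ]
wood_furniture 0.34 [286.2 259.1]
lino_gouge 0.56 [330.8 167.6]
top 54.99894567072082 [[-0.014, -1.0, 0.0], [-0.987, 0.014, -0.159], [0.159, -0.003, -0.987]] [-0.008  0.557  1.011]
press 0.93 [335.1 192.3]
head_face 0.59 [341.1 134.6]
bar_front 0.61 [334.4 192.2]
bar_back 0.75 [336.3 205.7]
lock_pivot 0.68 [299.7 193. ]
lever_knob 0.68 [327.6 196.5]
block_middle 0.91 [239.6 126.9]
block_middle 0.9 [238.4 184.6]
block_middle 0.79 [346.8 155.3]
wood_furniture 0.66 [351.4 256.8]
lino_gouge 0.71 [308.7 259.6]
```

View pics/top0.png

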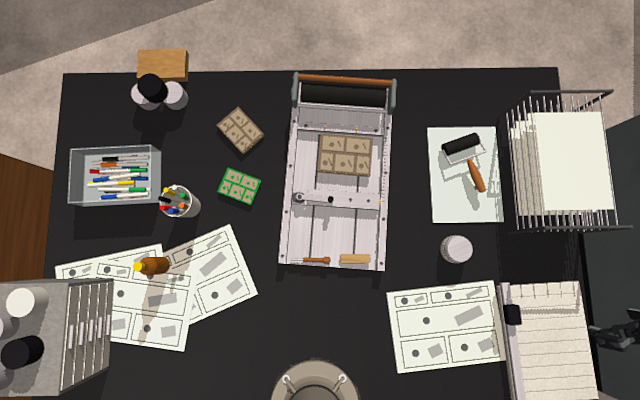

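View pics/scene0.png

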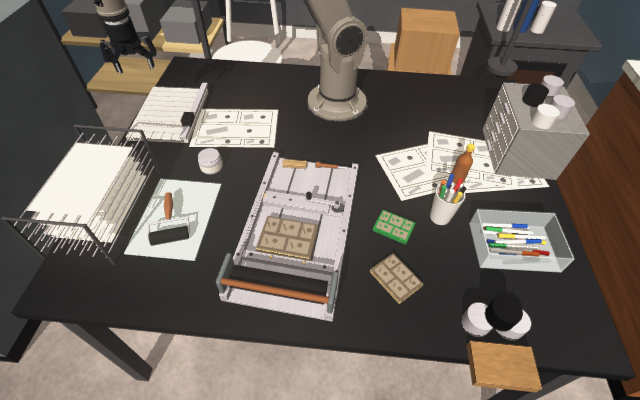

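The block in the press (brown, top pixel ~345,155) is the larger brown one; a green one and a smaller brown one lie to its left. Next I'll measure the press pose.

```bash
python3 - <<'E'
from h import *
P={"head_face":.025,"bar_front":.025,"bar_back":.025,"lock_pivot":.06,"lever_knob":.06,"block_middle":.0265,"press":0.0,"wood_furniture":.015,"lino_gouge":.015}
for n in ("top","scene"):
    p=r.grab_frame(n)
    for l,z in P.items():
        for q in r.pinpoint(p,l)[:2]:
            u,v=np.array(q["position"])*[640,400]
            print(n,l,round(q["conf"],2),np.round(world(p,u,v,z=z),4))
    img=p["pixels"]
    c=img[60:280,265:405] if n=="top" else img[140:330,200:370]
    c=cv2.resize(c,None,fx=600/c.shape[0],fy=600/c.shape[0],interpolation=cv2.INTER_CUBIC)
    cv2.imwrite(f"pics/{n}1.png",c)
    # point cloud of depth, heights 35-41mm = rail tops
    z=p["z_map"]; f=f_of(p); vv,uu=np.mgrid[0:400,0:640]
    X=np.stack([(uu-p["cx"])/f*z,(vv-p["cy"])/f*z,z],-1).reshape(-1,3); W=(X-p["t"])@np.array(p["R"])
    W=W[(z.ravel()>0)]
    np.save(f"{n}.npy",W)
    m=(W[:,0]>.35)&(W[:,0]<.95)&(abs(W[:,1]+.03)<.2)
    h,e=np.histogram(W[m,2],bins=np.arange(-.01,.12,.004)); print(list(zip(np.round(e,3),h)))
E
```

```text
top head_face 0.58 [ 0.7415 -0.0877  0.025 ]
top head_face 0.19 [ 0.6325 -0.4381  0.025 ]
top bar_front 0.87 [ 0.5733 -0.0712  0.025 ]
top bar_back 0.86 [ 0.5271 -0.0698  0.025 ]
top lock_pivot 0.6 [0.5582 0.0268 0.06  ]
top lock_pivot 0.23 [ 0.5616 -0.0648  0.06  ]
top lever_knob 0.58 [ 0.553  -0.0506  0.06  ]
top block_middle 0.82 [0.583  0.2021 0.0265]
top block_middle 0.71 [0.7524 0.2099 0.0265]
top press 0.87 [ 0.5703 -0.07    0.    ]
top wood_furniture 0.54 [ 0.3904 -0.1014  0.015 ]
top lino_gouge 0.66 [ 0.409  -0.3904  0.015 ]
top lino_gouge 0.53 [0.3803 0.0061 0.015 ]
[(np.float64(-0.01), np.int64(31)), (np.float64(-0.006), np.int64(1887)), (np.float64(-0.002), np.int64(5509)), (np.float64(0.002), np.int64(926)), (np.float64(0.006), np.int64(138)), (np.float64(0.01), np.int64(3585)), (np.float64(0.014), np.int64(5272)), (np.float64(0.018), np.int64(582)), (np.float64(0.022), np.int64(176)), (np.float64(0.026), np.int64(323)), (np.float64(0.03), np.int64(1212)), (np.float64(0.034), np.int64(3617)), (np.float64(0.038), np.int64(1493)), (np.float64(0.042), np.int64(87)), (np.flo
[... 1759 characters left out ...]
(np.float64(0.038), np.int64(1056)), (np.float64(0.042), np.int64(55)), (np.float64(0.046), np.int64(89)), (np.float64(0.05), np.int64(35)), (np.float64(0.054), np.int64(73)), (np.float64(0.058), np.int64(66)), (np.float64(0.062), np.int64(75)), (np.float64(0.066), np.int64(70)), (np.float64(0.07), np.int64(31)), (np.float64(0.074), np.int64(26)), (np.float64(0.078), np.int64(62)), (np.float64(0.082), np.int64(94)), (np.float64(0.086), np.int64(400)), (np.float64(0.09), np.int64(834)), (np.float64(0.094), np.int64(274)), (np.float64(0.098), np.int64(322)), (np.float64(0.102), np.int64(607)), (np.float64(0.106), np.int64(73)), (np.float64(0.11), np.int64(0)), (np.float64(0.114), np.int64(0))]
```

View pics/top1.png

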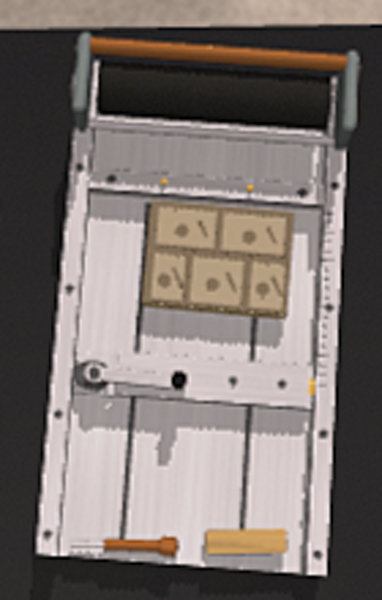

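View pics/scene1.png

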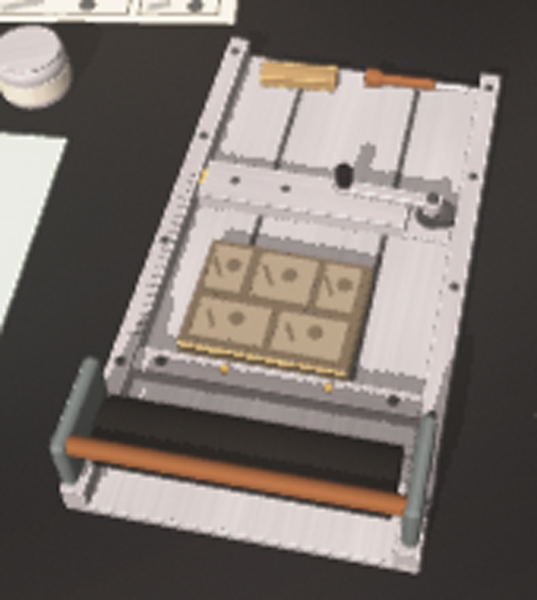

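```bash
cat > fit.py <<'E'
from h import *
def fit(p):
    g=p["pixels"].astype(int).sum(2); L=[];Rr=[]
    for row in range(130,262,2):
        b=g[row]
        # subpixel edge from dark (table) to bright
        def cross(rng):
            for a,c in zip(rng[:-1],rng[1:]):
                if b[a]<250<=b[c]: return a+(c-a)*(250-b[a])/(b[c]-b[a])
        l=cross(list(range(268,320))); rr=cross(list(range(405,360,-1)))
        if l: L.append(world(p,l,row,z=.038)[:2])
        if rr: Rr.append(world(p,rr,row,z=.038)[:2])
    out=[]
    for E in (np.array(L),np.array(Rr)):
        for _ in range(3):
            k=np.polyfit(E[:,0],E[:,1],1); e=E[:,1]-np.polyval(k,E[:,0]); E=E[abs(e)<max(2*np.median(abs(e)),.0008)]
        out.append((k,len(E),e.std()))
    return out
E
python3 - <<'E'
from fit import *
p=r.grab_frame("top"); (kl,nl,sl),(kr,nr,sr)=fit(p); print(kl,nl,sl,kr,nr,sr)
th=np.arctan((kl[0]+kr[0])/2); print("yaw",th,"width",(kl[1]-kr[1]+ (kl[0]-kr[0])*.57)*np.cos(th))
c=(kl+kr)/2; print("y centre at x=.57",np.polyval(c,.57))
ex=np.array([np.cos(th),np.sin(th)]);ey=np.array([-ex[1],ex[0]])
for n in("top","scene"):
    W=np.load(n+".npy"); m=(W[:,0]>.3)&(W[:,0]<1)&(abs(W[:,1]+.03)<.25)
    W=W[m]; o=np.array([.57,np.polyval(c,.57)]); q=np.c_[(W[:,:2]-o)@ex,(W[:,:2]-o)@ey,W[:,2]]
    near=q[(abs(q[:,1])<.11)&(q[:,2]>.008)&(q[:,2]<.02)]; print(n,"near end",np.percentile(near[:,0],[.1,.5,1,2]))
    rt=q[(abs(abs(q[:,1])-.133)<.008)&(q[:,2]>.03)]; print(n,"rail near end",np.percentile(rt[:,0],[.1,.5,1,2]), "z",np.median(rt[:,2]))
    roll=q[(abs(q[:,1])<.1)&(q[:,2]>.06)&(q[:,0]>.1)]; print("roller",np.percentile(roll[:,0],[1,5,50,99]))
    for nm,a,b in(("bar",-.12,.04),("head",.14,.21)):
        for y0 in(-.1,-.05,.02,):
            t=q[(abs(q[:,1]-y0)<.015)&(q[:,0]>a)&(q[:,0]<b)&(q[:,2]>.027)&(q[:,2]<.04)]; print(nm,y0,len(t),np.percentile(t[:,0],[2,98]) if len(t) else 0)
E
```

```text
[-0.09058663  0.12809302] 64 0.0004105308172782993 [-0.08903842 -0.16267291] 64 0.0004097304188896887
yaw -0.08957220039908499 width 0.28872133167110164
y centre at x=.57 -0.06848308308832149
top near end [-0.20849453 -0.20741717 -0.20609304 -0.2033987 ]
top rail near end [-0.20827886 -0.20617179 -0.20360783 -0.19845858] z 0.038199945029586575
roller [0.23967677 0.24078334 0.26546315 0.30417963]
bar -0.1 171 [-0.04323074 -0.00099794]
bar -0.05 172 [-0.04296136 -0.00073656]
bar 0.02 109 [-0.04358652 -0.00031736]
head -0.1 108 [0.14154646 0.19231079]
head -0.05 152 [0.14094513 0.19264488]
head 0.02 163 [0.14122019 0.19107167]
scene near end [-0.20432302 -0.19686897 -0.19206374 -0.18452601]
scene rail near end [-0.20475298 -0.2008516  -0.19681458 -0.18618836] z 0.03850560036527796
roller [0.24754528 0.25280127 0.28180633 0.30913681]
bar -0.1 128 [-0.03886923  0.00345012]
bar -0.05 123 [-0.039781    0.00335166]
bar 0.02 84 [-0.02340396  0.00403006]
head -0.1 120 [0.14524315 0.19616507]
head -0.05 189 [0.14139853 0.19574199]
head 0.02 198 [0.14157996 0.19568315]
```

```bash
python3 - <<'E'
from h import *
from scipy.spatial.transform import Rotation as Ro
o=r.get_obs(); print(o["clock"]); print(np.round(Ro.from_rotvec(o["orientation"]).as_matrix(),3))
p=r.grab_frame("top")
for q in r.outline_of(p,"block_middle")[:4]:
    m=q["mask"].astype(np.uint8); c=max(cv2.findContours(m,0,2)[0],key=cv2.contourArea); (cx,cy),wh,a=cv2.minAreaRect(c)
    print(q["conf"],cx,cy,wh,a)
    b=np.array([world(p,*x,z=.038) for x in cv2.boxPoints(((cx,cy),wh,a))]); 
    th=-.0896; R=np.array([[np.cos(th),np.sin(th)],[-np.sin(th),np.cos(th)]])
    print(np.round((b[:,:2]-[.571,-.0685])@R.T,4).tolist())
E
```

```text
2.05
[[-0.     0.932  0.363]
 [-0.     0.363 -0.932]
 [-1.    -0.     0.   ]]
0.93 240.5249481201172 130.2767333984375 (40.30551528930664, 29.047264099121094) 46.97493362426758
[[0.1609, 0.3528], [0.2245, 0.2989], [0.1429, 0.2117], [0.0808, 0.2656]]
0.87 239.55174255371094 186.3793182373047 (36.76580047607422, 28.36219024658203) 23.198591232299805
[[-0.0304, 0.3278], [0.0455, 0.3052], [0.0115, 0.2069], [-0.0635, 0.2304]]
0.86 344.5009765625 155.23922729492188 (54.316768646240234, 40.412715911865234) 4.969740390777588
[[0.0442, 0.0597], [0.1614, 0.0587], [0.1591, -0.0952], [0.0421, -0.0915]]
0.15 355.00604248046875 258.14556884765625 (8.867305755615234, 28.225507736206055) 87.61405944824219
[[-0.1743, -0.0245], [-0.1654, -0.1002], [-0.1889, -0.1025], [-0.1977, -0.0271]]
```

play_rows(force=60, plan=[[-1,0.017,0.029,0,0.134],[-1,0.034,0.057,0,0.268],[-1,0.051,0.086,0,0.402],[-1,0.068,0.115,0,0.536],[-1,0.085,0.144,0,0.67],[-1,0.101,0.172,0,0.804],[-1,0.118,0.201,0,0.938],[-1,0.135,0.23,0,1.072],[-1,0.152,0.258,0,1.206],[-1,0.169,0.287,0,1.34]])

```text
clock: 3.15
tcp_pos: [0.4148, -0.3409, 0.2013]
orientation: [-0.115, 1.567, 0.114]
contact_force: [0.3, -1.2, -0.6]
grip_width: 0.0001
```

play_rows(plan=[[-1,0.017,0.029,0,0.134],[-1,0.034,0.057,0,0.268],[-1,0.051,0.086,0,0.402],[-1,0.068,0.115,0,0.536],[-1,0.085,0.144,0,0.67],[-1,0.101,0.172,0,0.804],[-1,0.118,0.201,0,0.938],[-1,0.135,0.23,0,1.072],[-1,0.152,0.258,0,1.206],[-1,0.169,0.287,0,1.34]])

```text
clock: 4.15
tcp_pos: [0.5839, -0.0541, 0.2012]
orientation: [-1.147, 1.248, 1.146]
contact_force: [0.3, -0.4, 0.6]
grip_width: 0.0001
```

```bash
cat > st.py <<'E'
from h import *
from scipy.spatial.transform import Rotation as Ro
import sys
O=np.array([.5725,-.0685]);th=-.0896
RW=np.array([[np.cos(th),-np.sin(th)],[np.sin(th),np.cos(th)]])
def topress(w): return RW.T@(np.array(w)[:2]-O)
def toworld(q): return O+RW@np.array(q)
def state():
    o=r.get_obs(); M=Ro.from_rotvec(o["orientation"]).as_matrix()
    print("t",round(float(o["clock"]),2),"tcp",np.round(o["tcp_pos"],4),"press",np.round(topress(o["tcp_pos"]),4),"azz",round(np.arctan2(M[1,2],M[0,2]),3),"tilt",np.round(M[2],3),"F",np.round(o["contact_force"],1),"w",round(float(o["grip_width"]),4),"q",np.round(o["joints"],2))
    return o
E
python3 - <<'E'
from st import *
state()
p=r.grab_frame("wrist"); cv2.imwrite("pics/w2.png",p["pixels"])
p=r.grab_frame("top"); cv2.imwrite("pics/t2.png",p["pixels"])
E
```

```text
t 4.15 tcp [ 0.5839 -0.0541  0.2012] press [0.0101 0.0153] azz 1.486 tilt [-1. -0. -0.] F [ 0.3 -0.4  0.6] w 0.0001 q [ 0.54  0.42 -0.72  1.74  0.31  1.1   1.21]
```

View pics/w2.png

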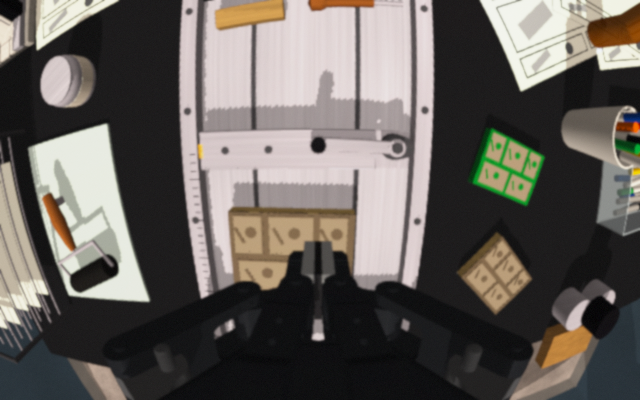

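Wrist view: the knob is at about (318,146), the pivot at (397,147), and the closed fingertips at about (318,245). I'll measure the knob and pivot from this camera as a cross-check.

```bash
cat >> st.py <<'E'
def wristpt(p,o,u,v,z):
    f=f_of(p); x,y=u-p["cx"],v-p["cy"]; rr=np.hypot(x,y); a=rr/f
    d=np.array([np.sin(a)*x/rr,np.sin(a)*y/rr,np.cos(a)]); T=np.array(p["tool_from_camera"]); M=Ro.from_rotvec(o["orientation"]).as_matrix()
    c=o["tcp_pos"]+M@T[:3,3]; w=M@T[:3,:3]@d; return c+w*(z-c[2])/w[2]
def wristlook(names,save=None):
    o=r.get_obs(); p=r.grab_frame("wrist")
    if save: cv2.imwrite(save,p["pixels"])
    for l,z in names.items():
        for q in r.pinpoint(p,l)[:2]:
            u,v=np.array(q["position"])*[640,400]; w=wristpt(p,o,u,v,z); print(l,round(q["conf"],2),(round(u),round(v)),"world",np.round(w,4),"press",np.round(topress(w),4))
    return o,p
ALL={"head_face":.025,"bar_front":.025,"bar_back":.025,"lock_pivot":.06,"lever_knob":.06,"block_middle":.0265}
E
python3 - <<'E'
from st import *
o,p=wristlook(ALL)
for u,v,z,n in((318,145,.07,"knobtop"),(397,147,.055,"pivottop"),(250,130,.035,"barback edge"),(260,167,.035,"barfront edge"),(200,150,.038,"rail inR"),(413,200,.038,"rail inL")): w=wristpt(p,o,u,v,z); print(n,np.round(w,4),np.round(topress(w),4))
E
```

```text
bar_front 0.77 (301, 170) world [ 0.5764 -0.0659  0.025 ] press [0.0036 0.0029]
bar_back 0.75 (300, 166) world [ 0.5709 -0.0664  0.025 ] press [-0.0018  0.0019]
bar_back 0.68 (298, 126) world [ 0.5259 -0.0648  0.025 ] press [-0.0468 -0.0005]
lock_pivot 0.82 (393, 147) world [0.5528 0.0328 0.06  ] press [-0.0287  0.0991]
lock_pivot 0.36 (76, 77) world [ 0.4204 -0.3356  0.06  ] press [-0.1276 -0.2796]
lever_knob 0.87 (313, 142) world [ 0.5425 -0.0495  0.06  ] press [-0.0316  0.0162]
block_middle 0.89 (490, 276) world [0.746  0.189  0.0265] press [0.1497 0.272 ]
block_middle 0.76 (502, 169) world [0.5903 0.1899 0.0265] press [-0.0054  0.259 ]
knobtop [ 0.5447 -0.0446  0.07  ] [-0.0298  0.0213]
pivottop [0.5535 0.0379 0.055 ] [-0.0284  0.1043]
barback edge [ 0.5244 -0.1176  0.035 ] [-0.0435 -0.0532]
barfront edge [ 0.5667 -0.111   0.035 ] [-0.002  -0.0429]
rail inR [ 0.5396 -0.1781  0.038 ] [-0.023  -0.1121]
rail inL [0.618  0.0603 0.038 ] [0.0338 0.1324]
```

play_rows(plan=[[-1,0,0,-0.03,0],[-1,0,0,-0.06,0],[-1,0,0,-0.09,0],[-1,0,0,-0.12,0],[-1,0,0,-0.141,0],[-1,0,0,-0.141,0]])

```text
clock: 5.2
tcp_pos: [0.5806, -0.056, 0.0572]
orientation: [-1.139, 1.255, 1.146]
contact_force: [-0.6, 1.0, 0.4]
grip_width: -0.0
```

```bash
cat >> st.py <<'E'
def arc(piv,ths,off,side,radial=.085,azoff=0):
    """opening: side=+1 (pusher behind in -theta), closing: side=-1 ; rows relative to the present commanded pose"""
    o=state(); M=Ro.from_rotvec(o["orientation"]).as_matrix(); az=np.arctan2(M[1,2],M[0,2])
    for t in ths:
        K=np.array(piv)+radial*np.array([-np.sin(t),-np.cos(t)]); T=np.array([-np.cos(t),np.sin(t)])
        w=toworld(K-side*off*T); d=w-o["tcp_pos"][:2]
        print(f"th {t:.2f}: [-1, {d[0]:.3f}, {d[1]:.3f}, 0, {th+np.pi/2-t+azoff-az:.2f}]")
E
python3 - <<'E'
from st import *
arc((-.028,.1),np.arange(0,.7,.08),.019,1)
E
```

```text
t 5.2 tcp [ 0.5806 -0.056   0.0572] press [0.0069 0.0132] azz 1.48 tilt [-1.     0.006 -0.001] F [-0.6  1.   0.4] w -0.0 q [ 0.47  0.59 -0.64  1.86  0.45  0.85  1.08]
th 0.00: [-1, -0.016, 0.003, 0, 0.00]
th 0.08: [-1, -0.023, 0.003, 0, -0.08]
th 0.16: [-1, -0.030, 0.003, 0, -0.16]
th 0.24: [-1, -0.037, 0.003, 0, -0.24]
th 0.32: [-1, -0.043, 0.004, 0, -0.32]
th 0.40: [-1, -0.050, 0.006, 0, -0.40]
th 0.48: [-1, -0.057, 0.008, 0, -0.48]
th 0.56: [-1, -0.063, 0.010, 0, -0.56]
th 0.64: [-1, -0.070, 0.014, 0, -0.64]
```

play_rows(plan=[[-1,0,0,0,0],[-1,0,0,0,0],[-1,0,0,0,0]])

```text
clock: 5.5
tcp_pos: [0.5843, -0.055, 0.0615]
orientation: [-1.144, 1.249, 1.141]
contact_force: [-0.8, 0.8, -0.9]
grip_width: 0.0003
```

```bash
python3 - <<'E'
from st import *
arc((-.028,.1),np.arange(0,.7,.08),.019,1)
E
```

```text
t 5.5 tcp [ 0.5843 -0.055   0.0615] press [0.0105 0.0145] azz 1.481 tilt [-1.    -0.003 -0.   ] F [-0.8  0.8 -0.9] w 0.0003 q [ 0.47  0.58 -0.64  1.85  0.45  0.85  1.09]
th 0.00: [-1, -0.019, 0.002, 0, 0.00]
th 0.08: [-1, -0.026, 0.002, 0, -0.08]
th 0.16: [-1, -0.033, 0.002, 0, -0.16]
th 0.24: [-1, -0.040, 0.002, 0, -0.24]
th 0.32: [-1, -0.047, 0.003, 0, -0.32]
th 0.40: [-1, -0.054, 0.005, 0, -0.40]
th 0.48: [-1, -0.061, 0.007, 0, -0.48]
th 0.56: [-1, -0.067, 0.009, 0, -0.56]
th 0.64: [-1, -0.073, 0.013, 0, -0.64]
```

play_rows(plan=[[-1,-0.008,0.001,0,0],[-1,-0.014,0.002,0,0],[-1,-0.019,0.002,0,0],[-1,-0.023,0.002,0,-0.04],[-1,-0.027,0.002,0,-0.08],[-1,-0.031,0.002,0,-0.12],[-1,-0.035,0.002,0,-0.16],[-1,-0.039,0.002,0,-0.2],[-1,-0.043,0.003,0,-0.26],[-1,-0.047,0.003,0,-0.32]])

```text
clock: 6.5
tcp_pos: [0.5356, -0.0518, 0.0601]
orientation: [-0.901, 1.376, 0.901]
contact_force: [0.7, 0.4, 0.3]
grip_width: 0.0001
```

```bash
python3 - <<'E'
from st import *
state()
wristlook(ALL,"pics/w3.png")
E
```

```text
t 6.5 tcp [ 0.5356 -0.0518  0.0601] press [-0.0382  0.0134] azz 1.159 tilt [-1.  0. -0.] F [0.7 0.4 0.3] w 0.0001 q [ 0.44  0.5  -0.58  1.97  0.39  0.78  0.8 ]
head_face 0.29 (633, 72) world [0.5283 0.3051 0.025 ] press [-0.0775  0.3681]
bar_back 0.79 (295, 211) world [ 0.5258 -0.0638  0.025 ] press [-0.0469  0.0005]
lock_pivot 0.71 (455, 208) world [0.5546 0.0334 0.06  ] press [-0.027   0.0999]
lever_knob 0.77 (323, 246) world [ 0.5435 -0.0512  0.06  ] press [-0.0304  0.0147]
block_middle 0.72 (589, 288) world [0.7363 0.1885 0.0265] press [0.1402 0.2706]
block_middle 0.66 (581, 157) world [0.5805 0.1828 0.0265] press [-0.0145  0.251 ]
```

View pics/w3.png

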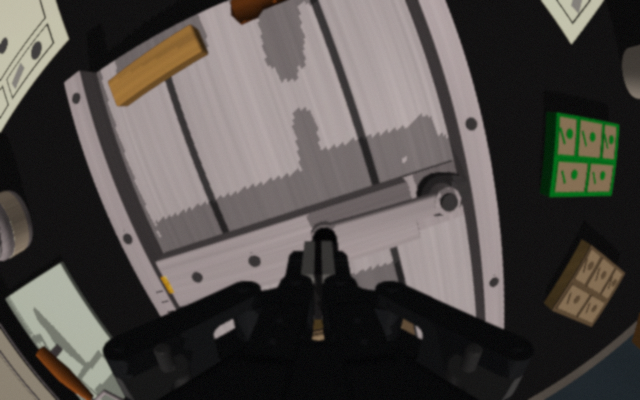

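```bash
python3 - <<'E'
from st import *
p=r.grab_frame("top"); c=p["pixels"][150:270,270:400]; cv2.imwrite("pics/t3.png",cv2.resize(c,None,fx=5,fy=5,interpolation=cv2.INTER_CUBIC))
p=r.grab_frame("scene"); c=p["pixels"][140:260,240:390]; cv2.imwrite("pics/s3.png",cv2.resize(c,None,fx=5,fy=5,interpolation=cv2.INTER_CUBIC))
E
```

```text
(no output)
```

View pics/t3.png

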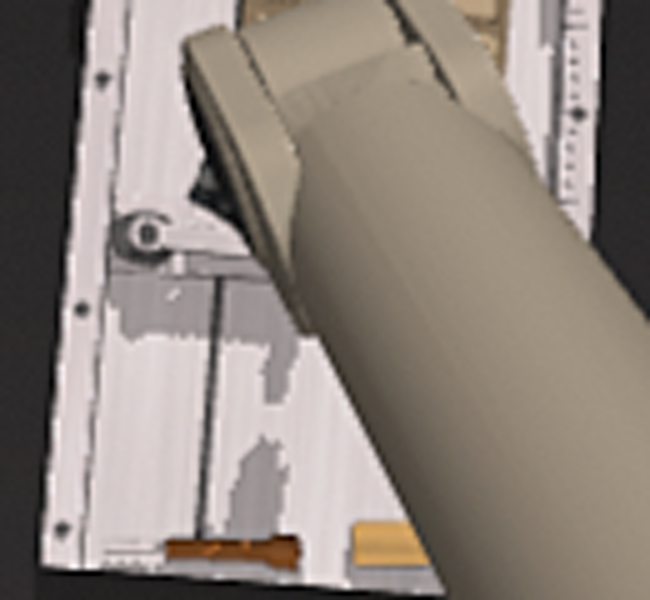

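View pics/s3.png

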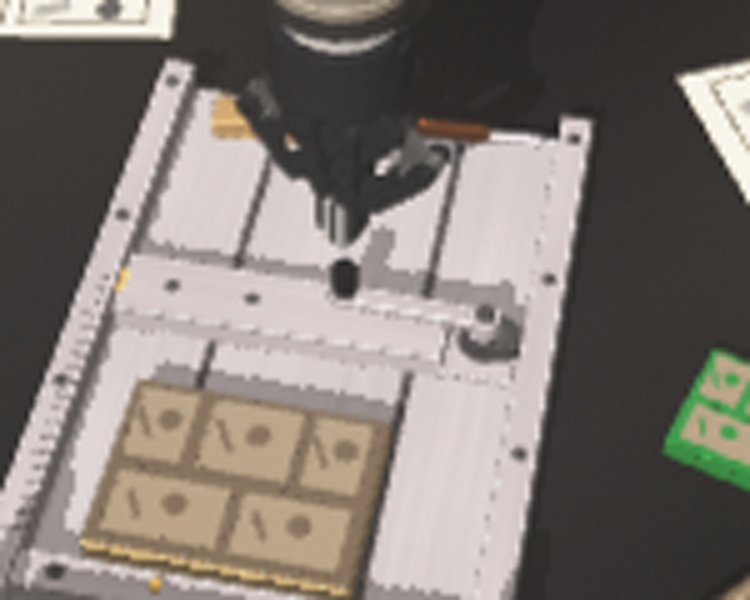

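```bash
python3 - <<'E'
from st import *
o=state(); p=r.grab_frame("scene"); z=p["z_map"]; f=f_of(p); vv,uu=np.mgrid[0:400,0:640]
X=np.stack([(uu-p["cx"])/f*z,(vv-p["cy"])/f*z,z],-1).reshape(-1,3); W=((X-p["t"])@np.array(p["R"])).reshape(400,640,3)
for v in range(178,204,2):
    print(v,[(tuple((topress(W[v,u])*1000).round().astype(int)),int(W[v,u,2]*1000),int(p["pixels"][v,u].sum())) for u in (304,308,310)])
for X in ((*o["tcp_pos"][:2],.052),(*toworld((-.028,.015)),.07)): print(proj(p,np.array(X)))
E
```

```text
t 6.95 tcp [ 0.5364 -0.0519  0.06  ] press [-0.0375  0.0133] azz 1.161 tilt [-1. -0.  0.] F [-1.2  0.8 -0.2] w 0.0002 q [ 0.44  0.5  -0.58  1.97  0.39  0.78  0.8 ]
178 [((np.int64(-26), np.int64(2)), 135, 167), ((np.int64(-24), np.int64(14)), 139, 165), ((np.int64(-20), np.int64(21)), 145, 166)]
180 [((np.int64(-28), np.int64(2)), 124, 322), ((np.int64(-18), np.int64(16)), 138, 194), ((np.int64(-20), np.int64(21)), 137, 161)]
182 [((np.int64(-28), np.int64(2)), 116, 308), ((np.int64(-23), np.int64(14)), 124, 434), ((np.int64(-27), np.int64(19)), 121, 171)]
184 [((np.int64(-32), np.int64(1)), 103, 319), ((np.int64(-24), np.int64(14)), 114, 432), ((np.int64(-26), np.int64(20)), 114, 173)]
186 [((np.int64(-103), np.int64(-16)), 10, 595), ((np.int64(-24), np.int64(14)), 106, 432), ((np.int64(-28), np.int64(19)), 102, 173)]
188 [((np.int64(-92), np.int64(-14)), 13, 647), ((np.int64(-23), np.int64(14)), 98, 434), ((np.int64(-27), np.int64(19)), 95, 355)]
190 [((np.int64(-83), np.int64(-12)), 14, 647), ((np.int64(-88), np.int64(0)), 11, 623), ((np.int64(-88), np.int64(7)), 13, 635)]
192 [((np.int64(-77), np.int64(-10)), 12, 646), ((np.int64(-33), np.int64(12)), 68, 148), ((np.int64(-35), np.int64(17)), 67, 315)]
194 [((np.int64(-68), np.int64(-8)), 14, 459), ((np.int64(-26), np.int64(13)), 68, 150), ((np.int64(-27), np.int64(19)), 68, 150)]
196 [((np.int64(-60), np.int64(-7)), 13, 516), ((np.int64(-20), np.int64(15)), 66, 145), ((np.int64(-25), np.int64(20)), 61, 139)]
198 [((np.int64(-34), np.int64(-1)), 36, 627), ((np.int64(-21), np.int64(14)), 56, 146), ((np.int64(-25), np.int64(20)), 52, 171)]
200 [((np.int64(-26), np.int64(1)), 36, 629), ((np.int64(-20), np.int64(14)), 47, 605), ((np.int64(-23), np.int64(20)), 45, 591)]
202 [((np.int64(-21), np.int64(2)), 34, 628), ((np.int64(-22), np.int64(14)), 35, 622), ((np.int64(-26), np.int64(19)), 32, 628)]
[308.7832923  194.59601597]
[308.67566601 193.18873041]
```

The scene camera puts the shut fingertips at about 95 mm height, above the knob top at 70 mm, although the TCP reads 60 mm. They passed over the knob without contact. I'll check the offset with the wrist depth before pushing.

```bash
python3 - <<'E'
from st import *
o=state(); p=r.grab_frame("wrist"); T=np.array(p["tool_from_camera"]); print(np.round(T,3).tolist(),p["cx"],p["cy"])
f=f_of(p); z=p["z_map"]; vv,uu=np.mgrid[0:400,0:640]; x=uu-p["cx"];y=vv-p["cy"]; rr=np.hypot(x,y)+1e-9; a=rr/f
d=np.stack([np.tan(a)*x/rr,np.tan(a)*y/rr,np.ones_like(a)],-1); P=(d*z[...,None])@T[:3,:3].T+T[:3,3]
M=Ro.from_rotvec(o["orientation"]).as_matrix(); W=P@M.T+o["tcp_pos"]
for v in range(226,300,6):
    print(v,[(tuple((P[v,u]*1000).round().astype(int).tolist()),int(W[v,u,2]*1000)) for u in (306,314,318,323,330)])
for uv in((200,255),(450,200),(190,275),(130,240),(500,230)): 
    print(uv,np.round(W[uv[1],uv[0]],3), topress(W[uv[1],uv[0]]).round(3))
inv=np.linalg.inv(T)
for X in((.008,0,0),(-.035,0,0)):
    c=inv[:3,:3]@X+inv[:3,3]; h=np.hypot(c[0],c[1]); aa=np.arctan2(h,c[2]); print(X,p["cx"]+f*aa*c[0]/h,p["cy"]+f*aa*c[1]/h)
E
```

```text
t 7.0 tcp [ 0.5363 -0.0519  0.06  ] press [-0.0375  0.0133] azz 1.161 tilt [-1.  0.  0.] F [ 0.3 -0.6 -0. ] w -0.0002 q [ 0.44  0.5  -0.58  1.97  0.39  0.78  0.8 ]
[[-0.001, -0.275, 0.961, -0.171], [0.001, -0.961, -0.275, 0.069], [1.0, 0.0, 0.001, 0.0], [0.0, 0.0, 0.0, 1.0]] 317.6361818332381 202.6689250889395
226 [((27, -4, -7), 33), ((15, 0, -2), 45), ((14, 1, 1), 46), ((12, 1, 4), 48), ((14, 1, 9), 45)]
232 [((26, -8, -7), 33), ((7, -1, -2), 53), ((4, 1, 1), 56), ((1, 2, 4), 59), ((4, 0, 8), 55)]
238 [((28, -13, -7), 32), ((-4, 0, -1), 64), ((-6, 1, 1), 66), ((-6, 1, 4), 65), ((-6, 1, 8), 66)]
244 [((-37, 10, -5), 97), ((-38, 11, -1), 97), ((-38, 11, 1), 98), ((-37, 10, 3), 97), ((-37, 10, 6), 97)]
250 [((-43, 10, -5), 103), ((-45, 11, -1), 105), ((-44, 10, 1), 103), ((-44, 10, 3), 103), ((-44, 10, 6), 103)]
256 [((-50, 10, -4), 110), ((-49, 10, -1), 109), ((-50, 11, 1), 110), ((-51, 11, 3), 110), ((-50, 10, 6), 110)]
262 [((-56, 11, -4), 116), ((-55, 10, -1), 115), ((-56, 11, 1), 116), ((-56, 10, 3), 115), ((-56, 11, 6), 116)]
268 [((-60, 10, -4), 120), ((-61, 11, -1), 121), ((-6
[... 254 characters left out ...]
25), ((-72, 11, 5), 131)]
286 [((-76, 11, -4), 136), ((-68, 6, -1), 128), ((-66, 5, 1), 126), ((-67, 5, 3), 126), ((-76, 11, 5), 136)]
292 [((-82, 12, -3), 141), ((-69, 4, -1), 129), ((-66, 2, 1), 125), ((-72, 6, 3), 132), ((-81, 11, 5), 140)]
298 [((-85, 12, -3), 144), ((-70, 2, -1), 129), ((-66, -1, 1), 125), ((-76, 6, 3), 135), ((-84, 11, 5), 144)]
(200, 255) [ 0.528 -0.143  0.033] [-0.038 -0.078]
(450, 200) [0.554 0.035 0.049] [-0.028  0.101]
(190, 275) [ 0.539 -0.16   0.033] [-0.025 -0.094]
(130, 240) [ 0.494 -0.192  0.037] [-0.067 -0.13 ]
(500, 230) [ 0.625  0.093 -0.002] [0.038 0.166]
(0.008, 0, 0) 316.52524361968375 230.2116316550784
(-0.035, 0, 0) 316.3079680837119 261.5952908473197
```

The wrist depth agrees with the scene camera. The shut fingertips are about 36 mm behind the TCP, not 8 mm ahead, and the fingers are only about 12 mm across. I'll work with measured tip heights and straddle the knob with partly opened fingers, which is more robust on the arc.

play_rows(plan=[[-0.25,0,0,0.03,0],[-0.25,0,0,0.05,-0.14],[-0.25,0.003,0,0.05,-0.28],[-0.25,0.006,0,0.05,-0.42],[-0.25,0.009,0.001,0.05,-0.56],[-0.25,0.009,0.001,0.05,-0.7],[-0.25,0.009,0.001,0.05,-0.84],[-0.25,0.009,0.001,0.05,-0.98],[-0.25,0.009,0.001,0.05,-1.12],[-0.25,0.009,0.001,0.05,-1.25]])

```text
clock: 8.05
tcp_pos: [0.5452, -0.0508, 0.11]
orientation: [0.074, 1.57, -0.074]
contact_force: [-0.4, 0.1, -0.8]
grip_width: 0.032
```

play_rows(plan=[[-0.25,0,0,0,0],[-0.25,0,0,0,0],[-0.25,0,0,0,0]])

```text
clock: 8.35
tcp_pos: [0.5452, -0.0509, 0.11]
orientation: [0.068, 1.57, -0.068]
contact_force: [0.3, 0.0, -0.2]
grip_width: 0.0322
```

```bash
cat >> st.py <<'E'
def wcloud(save=None):
    o=state(); p=r.grab_frame("wrist"); T=np.array(p["tool_from_camera"])
    if save: cv2.imwrite(save,p["pixels"])
    f=f_of(p); z=p["z_map"]; vv,uu=np.mgrid[0:400,0:640]; x=uu-p["cx"];y=vv-p["cy"]; rr=np.hypot(x,y)+1e-9; a=rr/f
    d=np.stack([np.tan(a)*x/rr,np.tan(a)*y/rr,np.ones_like(a)],-1); P=(d*z[...,None])@T[:3,:3].T+T[:3,3]
    M=Ro.from_rotvec(o["orientation"]).as_matrix(); W=P@M.T+o["tcp_pos"]; W[z<=0]=np.nan; P[z<=0]=np.nan
    return o,p,P,W
E
python3 - <<'E'
from st import *
o,p,P,W=wcloud("pics/w4.png")
m=(abs(P[...,2])<.05)&(P[...,1]>-.02)&(P[...,1]<.03)&(P[...,0]<-.02)
for a in (-.05,-.045,-.04,-.035,-.03,-.025):
    s=m&(abs(P[...,0]-a)<.0025); q=P[s]; print(a,s.sum(), np.round(np.percentile(q[:,2],[0,25,50,75,100]),4) if s.sum() else "", np.round(np.percentile(q[:,1],[0,100]),4) if s.sum() else "")
K=topress
s=(W[...,2]>.058)&(W[...,2]<.075)&(abs(W[...,0]-.545)<.04)&(abs(W[...,1]+.05)<.05); q=W[s]; print(len(q), np.round([topress(x) for x in (q.min(0),q.max(0),np.median(q,0))],4))
E
```

```text
t 8.35 tcp [ 0.5452 -0.0509  0.11  ] press [-0.0288  0.0151] azz -0.086 tilt [-1.  0. -0.] F [ 0.3  0.  -0.2] w 0.0322 q [ 0.25  0.4  -0.34  1.93  0.17  0.84 -0.27]
-0.05 368 [-0.029  -0.0173  0.0167  0.0198  0.0307] [-0.0102  0.0122]
-0.045 368 [-0.0286 -0.0183 -0.0148  0.0206  0.0309] [-0.0106  0.0123]
-0.04 329 [-0.0286 -0.0187  0.0167  0.0203  0.0303] [-0.0107  0.0122]
-0.035 193 [-0.0272 -0.0154 -0.0148  0.0172  0.0291] [-0.0106  0.0118]
-0.03 55 [-0.0155 -0.0149 -0.0148  0.0171  0.0173] [-0.003   0.0084]
-0.025 0  
395 [[-0.0365  0.0076]
 [-0.0236  0.0246]
 [-0.03    0.0174]]
```

View pics/w4.png

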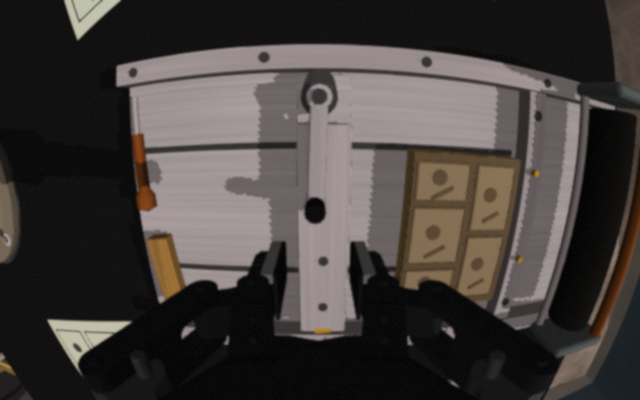

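play_rows(plan=[[-0.25,0,0,-0.02,0],[-0.25,0,0,-0.04,0],[-0.25,0,0,-0.06,0],[-0.25,0,0,-0.075,0],[-0.25,0,0,-0.085,0],[-0.25,0,0,-0.085,0],[-0.25,0,0,-0.085,0],[-0.25,0,0,-0.085,0]])

```text
clock: 9.2
tcp_pos: [0.546, -0.0509, 0.0258]
orientation: [0.07, 1.568, -0.07]
contact_force: [0.5, -1.0, -0.7]
grip_width: 0.0319
```

```bash
python3 - <<'E'
from st import *
o,p,P,W=wcloud("pics/w5.png")
# fingertips height
m=(abs(P[...,2])<.03)&(abs(P[...,2])>.013)&(abs(P[...,1])<.013)&(P[...,0]<-.015)
print("tip z", np.round(np.percentile(W[m][:,2],[0,1,3,10]),4))
p=r.grab_frame("scene"); c=p["pixels"][140:260,240:390]; cv2.imwrite("pics/s5.png",cv2.resize(c,None,fx=5,fy=5,interpolation=cv2.INTER_CUBIC))
E
```

```text
t 9.2 tcp [ 0.546  -0.0509  0.0258] press [-0.028   0.0152] azz -0.089 tilt [-1.     0.     0.002] F [ 0.5 -1.  -0.7] w 0.0319 q [ 0.22  0.52 -0.3   1.98  0.24  0.67 -0.32]
tip z [0.0543 0.0589 0.0626 0.0699]
```

View pics/w5.png

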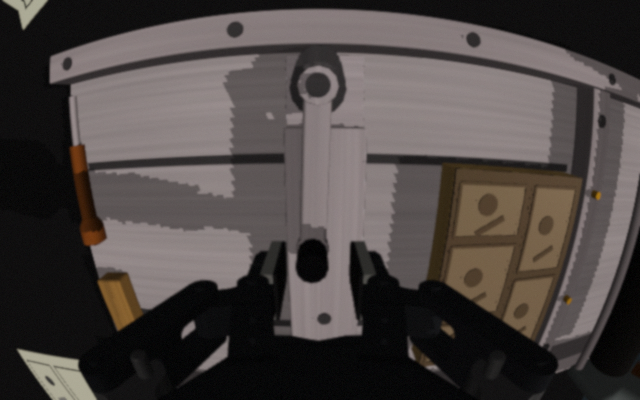

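View pics/s5.png

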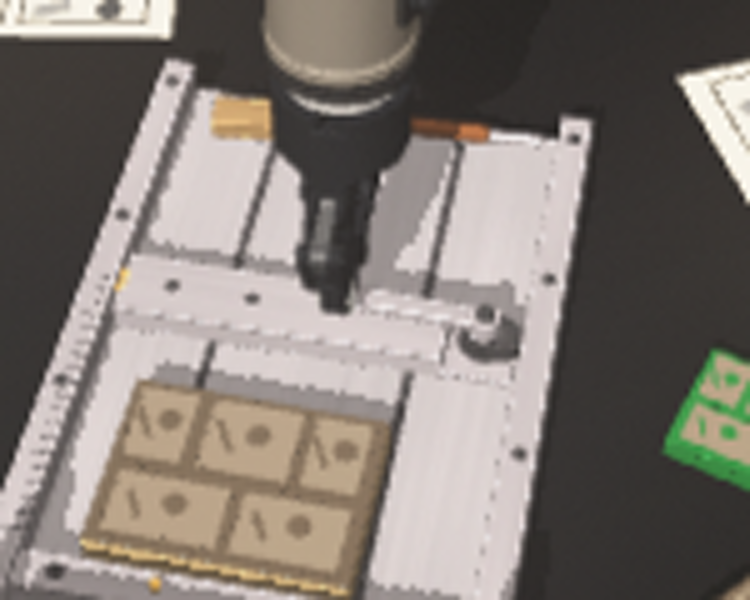

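```bash
python3 - <<'E'
from st import *
arc((-.028,.1),[0,.1,.2,.3,.4,.5,.6,.7],-.008,1,azoff=-np.pi/2)
E
```

```text
t 9.3 tcp [ 0.5459 -0.0509  0.0258] press [-0.0281  0.0151] azz -0.089 tilt [-1.     0.     0.002] F [-0.8 -0.3  0.2] w 0.0313 q [ 0.22  0.52 -0.3   1.98  0.24  0.67 -0.32]
th 0.00: [-1, -0.008, 0.001, 0, -0.00]
th 0.10: [-1, -0.016, 0.003, 0, -0.10]
th 0.20: [-1, -0.024, 0.005, 0, -0.20]
th 0.30: [-1, -0.032, 0.009, 0, -0.30]
th 0.40: [-1, -0.039, 0.013, 0, -0.40]
th 0.50: [-1, -0.046, 0.018, 0, -0.50]
th 0.60: [-1, -0.053, 0.024, 0, -0.60]
th 0.70: [-1, -0.058, 0.030, 0, -0.70]
```

play_rows(plan=[[-0.25,-0.005,0.001,-0.002,0],[-0.25,-0.01,0.002,-0.002,-0.04],[-0.25,-0.014,0.003,-0.002,-0.08],[-0.25,-0.018,0.004,-0.002,-0.13],[-0.25,-0.022,0.005,-0.002,-0.18],[-0.25,-0.027,0.007,-0.002,-0.24],[-0.25,-0.032,0.009,-0.002,-0.3]])

```text
clock: 10.0
tcp_pos: [0.5135, -0.042, 0.0233]
orientation: [0.307, 1.547, -0.307]
contact_force: [1.9, 0.3, -0.6]
grip_width: 0.0324
```

```bash
python3 - <<'E'
from st import *
state(); wristlook(ALL,"pics/w6.png")
E
```

```text
t 10.0 tcp [ 0.5135 -0.042   0.0233] press [-0.0612  0.0211] azz -0.392 tilt [-1.     0.     0.001] F [ 1.9  0.3 -0.6] w 0.0324 q [ 0.15  0.48 -0.23  2.06  0.18  0.62 -0.6 ]
head_face 0.85 (601, 169) world [ 0.7379 -0.0809  0.025 ] press [0.1659 0.0024]
bar_front 0.81 (410, 242) world [ 0.5655 -0.0671  0.025 ] press [-0.0071  0.0007]
bar_front 0.38 (211, 359) world [ 0.3973 -0.1074  0.025 ] press [-0.171  -0.0544]
bar_back 0.86 (341, 260) world [ 0.5219 -0.0614  0.025 ] press [-0.0511  0.0026]
bar_back 0.31 (550, 213) world [ 0.674  -0.0926  0.025 ] press [ 0.1032 -0.0149]
lock_pivot 0.85 (327, 83) world [0.55   0.0346 0.06  ] press [-0.0317  0.1007]
lever_knob 0.96 (333, 264) world [ 0.5215 -0.0444  0.06  ] press [-0.053   0.0194]
block_middle 0.68 (552, 214) world [ 0.674  -0.0932  0.0265] press [ 0.1033 -0.0155]
block_middle 0.2 (408, 223) world [ 0.5677 -0.054   0.0265] press [-0.0061  0.014 ]
```

View pics/w6.png

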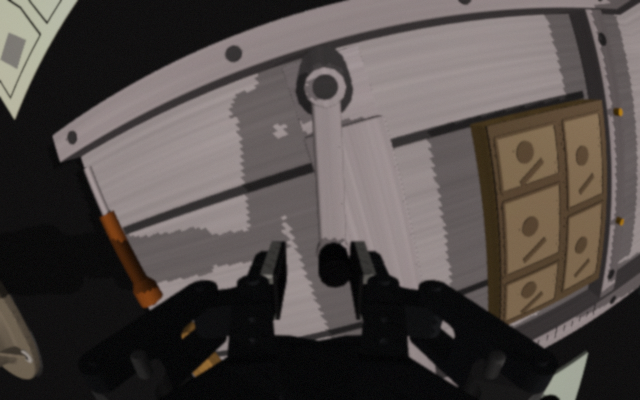

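```bash
python3 - <<'E'
from st import *
arc((-.036,.1),[.4,.5,.6,.7,.8,.9,1.0],-.008,1,azoff=-np.pi/2)
E
```

```text
t 10.35 tcp [ 0.5133 -0.0419  0.023 ] press [-0.0614  0.0212] azz -0.388 tilt [-1.  0. -0.] F [ 0.6  0.1 -0.5] w 0.0317 q [ 0.15  0.48 -0.23  2.06  0.18  0.62 -0.6 ]
th 0.40: [-1, -0.015, 0.005, 0, -0.10]
th 0.50: [-1, -0.022, 0.010, 0, -0.20]
th 0.60: [-1, -0.028, 0.016, 0, -0.30]
th 0.70: [-1, -0.034, 0.022, 0, -0.40]
th 0.80: [-1, -0.039, 0.029, 0, -0.50]
th 0.90: [-1, -0.043, 0.036, 0, -0.60]
th 1.00: [-1, -0.047, 0.044, 0, -0.70]
```

play_rows(plan=[[-0.25,-0.005,0.002,0,-0.03],[-0.25,-0.01,0.003,0,-0.06],[-0.25,-0.015,0.005,0,-0.1],[-0.25,-0.019,0.008,0,-0.15],[-0.25,-0.022,0.01,0,-0.2],[-0.25,-0.028,0.016,0,-0.3],[-0.25,-0.034,0.022,0,-0.4],[-0.25,-0.039,0.029,0,-0.5],[-0.25,-0.043,0.036,0,-0.6]])

```text
clock: 11.25
tcp_pos: [0.47, -0.0056, 0.0232]
orientation: [0.775, 1.428, -0.775]
contact_force: [1.6, -1.2, -1.2]
grip_width: 0.032
```

```bash
python3 - <<'E'
from st import *
wristlook(ALL,"pics/w7.png")
arc((-.04,.1),[.9,1.0,1.1,1.2,1.3,1.4,1.5,1.6,1.7,1.8,1.9],-.008,1,azoff=-np.pi/2)
E
```

```text
bar_front 0.71 (483, 163) world [ 0.5651 -0.0646  0.025 ] press [-0.0077  0.0033]
bar_back 0.9 (441, 218) world [ 0.5216 -0.0621  0.025 ] press [-0.0513  0.0018]
lock_pivot 0.81 (339, 78) world [0.5483 0.0342 0.06  ] press [-0.0333  0.1002]
lever_knob 0.97 (335, 259) world [ 0.4781 -0.0109  0.06  ] press [-0.0992  0.0489]
block_middle 0.77 (580, 64) world [ 0.6751 -0.0929  0.0265] press [ 0.1044 -0.0151]
block_middle 0.65 (484, 165) world [ 0.564  -0.065   0.0265] press [-0.0088  0.0028]
t 11.6 tcp [ 0.4701 -0.0062  0.0229] press [-0.1076  0.0528] azz -0.988 tilt [-1. -0. -0.] F [-0.7 -0.2  0.8] w 0.032 q [-0.05  0.42 -0.09  2.17  0.07  0.56 -1.17]
th 0.90: [-1, -0.004, 0.001, 0, -0.00]
th 1.00: [-1, -0.008, 0.009, 0, -0.10]
th 1.10: [-1, -0.010, 0.017, 0, -0.20]
th 1.20: [-1, -0.012, 0.025, 0, -0.30]
th 1.30: [-1, -0.014, 0.033, 0, -0.40]
th 1.40: [-1, -0.014, 0.042, 0, -0.50]
th 1.50: [-1, -0.013, 0.051, 0, -0.60]
th 1.60: [-1, -0.012, 0.059, 0, -0.70]
th 1.70: [-1, -0.010, 0.067, 0, -0.80]
th 1.80: [-1, -0.007, 0.075, 0, -0.90]
th 1.90: [-1, -0.003, 0.083, 0, -1.00]
```

View pics/w7.png

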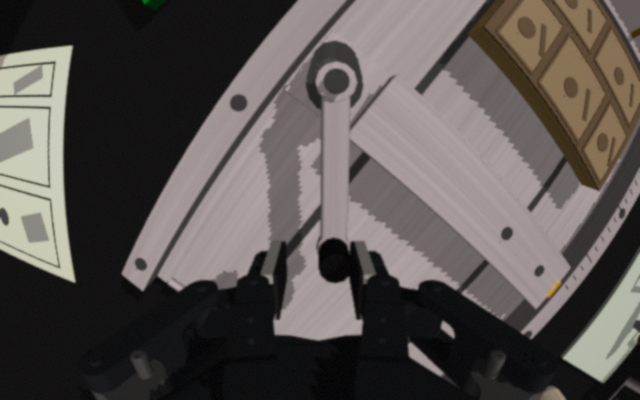

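play_rows(plan=[[-0.25,-0.004,0.009,0,-0.1],[-0.25,-0.006,0.017,0,-0.2],[-0.25,-0.008,0.025,0,-0.3],[-0.25,-0.01,0.033,0,-0.4],[-0.25,-0.01,0.042,0,-0.5],[-0.25,-0.009,0.051,0,-0.6],[-0.25,-0.008,0.059,0,-0.7],[-0.25,-0.007,0.063,0,-0.75]])

```text
clock: 12.4
tcp_pos: [0.4631, 0.0571, 0.0229]
orientation: [1.333, 1.124, -1.335]
contact_force: [-0.1, -1.9, 0.2]
grip_width: 0.0319
```

```bash
python3 - <<'E'
from st import *
wristlook(ALL,"pics/w8.png")
state()
E
```

```text
bar_front 0.65 (493, 47) world [ 0.5634 -0.0668  0.025 ] press [-0.0092  0.0009]
bar_front 0.32 (335, 78) world [0.552  0.0328 0.025 ] press [-0.0295  0.099 ]
bar_back 0.8 (494, 113) world [ 0.5224 -0.0606  0.025 ] press [-0.0506  0.0034]
lock_pivot 0.94 (336, 78) world [0.5479 0.035  0.06  ] press [-0.0338  0.1009]
lever_knob 0.88 (335, 260) world [0.4654 0.0485 0.06  ] press [-0.1171  0.107 ]
lever_knob 0.22 (43, 332) world [0.4229 0.2984 0.06  ] press [-0.1818  0.3521]
block_middle 0.62 (86, 91) world [0.5856 0.1897 0.0265] press [-0.01    0.2583]
t 12.75 tcp [0.4632 0.0567 0.023 ] press [-0.12    0.1149] azz -1.739 tilt [-1. -0.  0.] F [-0.4  0.3  0.3] w 0.0321 q [-0.34  0.41  0.1   2.19 -0.08  0.54 -1.92]
```

View pics/w8.png

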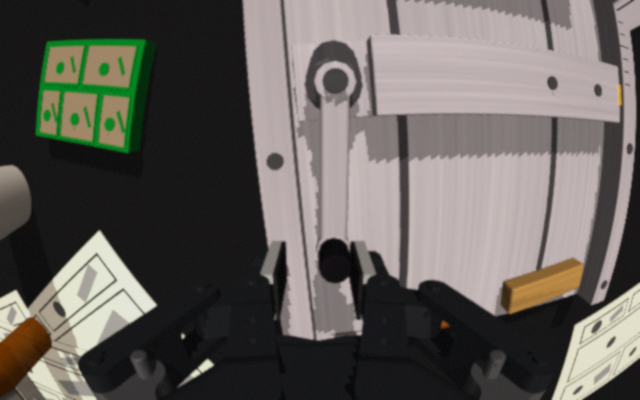

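play_rows(plan=[[-0.25,0.001,0.004,0,-0.04],[-0.25,0.002,0.008,0,-0.08],[-0.25,0.003,0.011,0,-0.1],[-0.25,0.003,0.013,0,-0.1],[-0.25,0.003,0.013,0,-0.1],[-0.25,0.003,0.013,0,-0.1]])

```text
clock: 13.35
tcp_pos: [0.4658, 0.0658, 0.0228]
orientation: [1.402, 1.066, -1.408]
contact_force: [0.2, -11.2, 1.9]
grip_width: 0.0322
```

```bash
python3 - <<'E'
from st import *
wristlook({k:ALL[k] for k in("lock_pivot","lever_knob","bar_back")},"pics/w9.png")
state()
E
```

```text
lock_pivot 0.64 (342, 77) world [0.5477 0.0329 0.06  ] press [-0.0338  0.0988]
lock_pivot 0.37 (465, 28) world [ 0.5601 -0.0304  0.06  ] press [-0.0158  0.0368]
lever_knob 0.8 (335, 261) world [0.4665 0.0577 0.06  ] press [-0.1169  0.1162]
bar_back 0.84 (499, 97) world [ 0.5218 -0.0633  0.025 ] press [-0.051   0.0007]
bar_back 0.46 (26, 224) world [0.5358 0.3044 0.025 ] press [-0.0699  0.3681]
t 13.55 tcp [0.4658 0.0658 0.0228] press [-0.1183  0.1242] azz -1.842 tilt [-1.    -0.     0.004] F [ -0.6 -11.7   1.6] w 0.0322 q [-0.38  0.42  0.13  2.18 -0.1   0.55 -2.02]
```

play_rows(plan=[[-0.25,0,-0.006,0,0],[-0.25,0,-0.009,0,0],[-0.25,0,-0.009,0.03,0],[-0.25,0,-0.009,0.06,0],[-0.25,0,-0.009,0.08,0],[-1,0.005,-0.04,0.08,0.05],[-1,0.01,-0.075,0.08,0.1],[-1,0.015,-0.11,0.08,0.15],[-1,0.021,-0.141,0.08,0.18],[-1,0.021,-0.141,0.08,0.18]])

```text
clock: 14.55
tcp_pos: [0.4878, -0.0754, 0.1033]
orientation: [1.277, 1.161, -1.277]
contact_force: [-0.6, 0.3, 0.5]
grip_width: 0.0002
```

play_rows(plan=[[-1,0,0,0,0],[-1,0,0,0,0]])

```text
clock: 14.75
tcp_pos: [0.4871, -0.0695, 0.1029]
orientation: [1.273, 1.168, -1.273]
contact_force: [-1.1, 1.2, 1.1]
grip_width: 0.0001
```

```bash
python3 - <<'E'
from st import *
o,p,P,W=wcloud("pics/w10.png")
m=(abs(P[...,2])<.03)&(abs(P[...,1])<.013)&(P[...,0]<-.015)&(P[...,0]>-.06)
q=P[m]; print("tip tool x", np.round(np.percentile(q[:,0],[90,97,99,100]),4), "y",np.round(np.percentile(q[:,1],[1,99]),4),"z",np.round(np.percentile(q[:,2],[1,99]),4))
wristlook(ALL)
p=r.grab_frame("top"); cv2.imwrite("pics/t10.png",cv2.resize(p["pixels"][60:280,265:405],None,fx=2.7,fy=2.7,interpolation=cv2.INTER_CUBIC))
for l in ("bar_front","bar_back","lever_knob","lock_pivot"):
    for q in r.pinpoint(p,l)[:1]:
        u,v=np.array(q["position"])*[640,400]; print(l,q["conf"],topress(world(p,u,v,z=ALL[l])).round(4))
E
```

```text
t 14.75 tcp [ 0.4871 -0.0695  0.1029] press [-0.0849 -0.0087] azz -1.657 tilt [-1.    -0.    -0.001] F [-1.1  1.2  1.1] w 0.0001 q [-0.13  0.31  0.18  2.09 -0.08  0.75 -1.56]
tip tool x [-0.0371 -0.0348 -0.033  -0.0321] y [0.0072 0.0126] z [-0.0135  0.0129]
bar_front 0.7 (308, 108) world [ 0.5649 -0.0683  0.025 ] press [-0.0076 -0.0004]
bar_back 0.82 (305, 163) world [ 0.5212 -0.0616  0.025 ] press [-0.0517  0.0022]
lock_pivot 0.82 (175, 149) world [0.5469 0.0321 0.06  ] press [-0.0345  0.0979]
lever_knob 0.61 (171, 249) world [0.4675 0.0542 0.06  ] press [-0.1156  0.1128]
block_middle 0.86 (63, 125) world [0.5921 0.1842 0.0265] press [-0.0031  0.2535]
bar_front 0.32 [ 0.1126 -0.0313]
bar_back 0.7 [-0.2473  0.4559]
lever_knob 0.62 [-0.1066  0.1166]
lock_pivot 0.83 [-0.0298  0.0916]
```

View pics/w10.png

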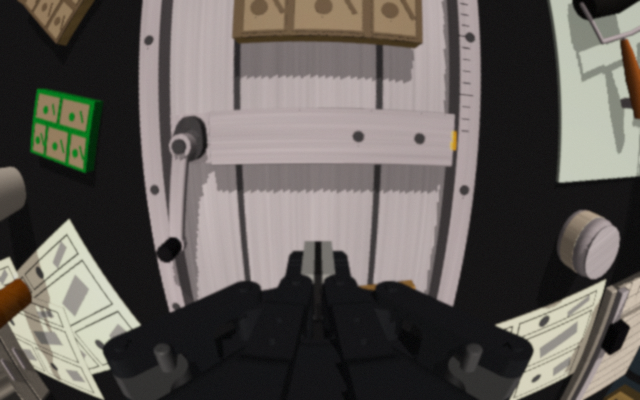

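View pics/t10.png

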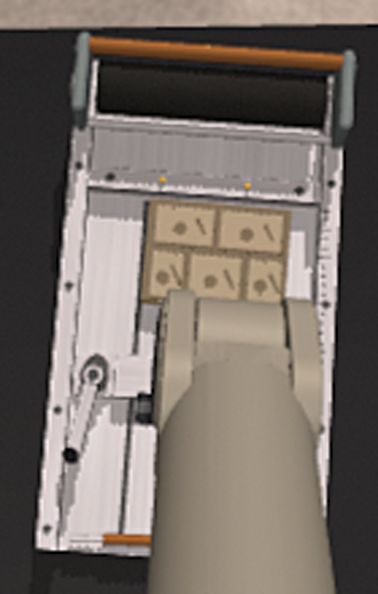

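play_rows(plan=[[-1,0,-0.001,-0.025,0],[-1,0,-0.001,-0.05,0],[-1,0,-0.001,-0.075,0],[-1,0,-0.001,-0.095,0],[-1,0,-0.001,-0.105,0],[-1,0,-0.001,-0.112,0],[-1,0,-0.001,-0.114,0],[-1,0,-0.001,-0.114,0],[-1,0,-0.001,-0.114,0]])

```text
clock: 16.3
tcp_pos: [0.4879, -0.0719, -0.0103]
orientation: [1.275, 1.165, -1.273]
contact_force: [-0.3, 1.0, -0.4]
grip_width: -0.0002
```

```bash
python3 - <<'E'
from st import *
o,p,P,W=wcloud("pics/w11.png")
m=(abs(P[...,2])<.03)&(abs(P[...,1])<.013)&(P[...,0]<-.015)&(P[...,0]>-.06)
q=W[m]; print("tip z",np.round(np.percentile(q[:,2],[0,1,3,10]),4), "front press x",topress(q[q[:,2]<np.percentile(q[:,2],30)].mean(0)))
s=(W[...,2]>.032)&(W[...,2]<.038); q=W[s]; q=np.array([topress(x) for x in q]); q=q[(abs(q[:,1]-.03)<.03)&(q[:,0]<.02)&(q[:,0]>-.07)]; print("bar",np.percentile(q[:,0],[1,50,99]) if len(q) else 0)
E
```

```text
t 16.3 tcp [ 0.4879 -0.0719 -0.0103] press [-0.084 -0.011] azz -1.659 tilt [-1.     0.001 -0.   ] F [-0.3  1.  -0.4] w -0.0002 q [-0.09  0.51  0.13  2.14 -0.14  0.5  -1.51]
tip z [0.0114 0.012  0.0123 0.0127] front press x [-0.08098716 -0.01146757]
bar [-0.05069004 -0.02858905 -0.00772972]
```

View pics/w11.png

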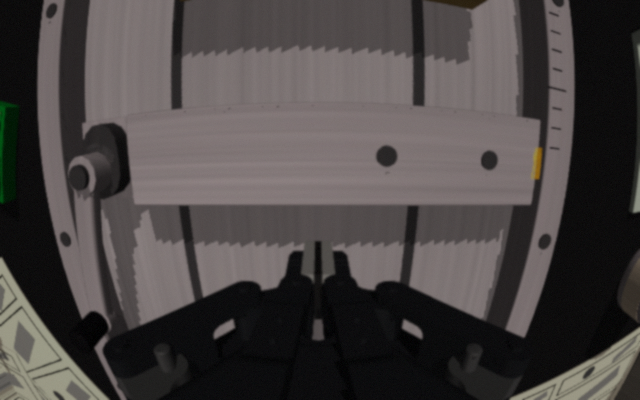

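play_rows(plan=[[-1,0.01,-0.001,-0.003,0],[-1,0.017,-0.0015,-0.003,0],[-1,0.023,-0.002,-0.003,0],[-1,0.03,-0.003,-0.003,0],[-1,0.037,-0.003,-0.003,0],[-1,0.044,-0.004,-0.003,0],[-1,0.051,-0.005,-0.003,0],[-1,0.058,-0.005,-0.003,0],[-1,0.064,-0.006,-0.003,0],[-1,0.07,-0.006,-0.003,0]])

```text
clock: 17.35
tcp_pos: [0.5574, -0.0782, -0.0142]
orientation: [1.274, 1.166, -1.275]
contact_force: [-3.0, -0.6, -2.3]
grip_width: -0.0002
```

```bash
python3 - <<'E'
from st import *
wristlook(ALL,"pics/w12.png"); state()
p=r.grab_frame("scene"); c=p["pixels"][140:260,240:390]; cv2.imwrite("pics/s12.png",cv2.resize(c,None,fx=5,fy=5,interpolation=cv2.INTER_CUBIC))
E
```

```text
bar_front 0.8 (294, 154) world [ 0.6129 -0.0724  0.025 ] press [ 0.0406 -0.0003]
bar_front 0.34 (613, 328) world [ 0.4515 -0.3321  0.025 ] press [-0.097  -0.2734]
bar_back 0.98 (293, 244) world [ 0.5714 -0.0678  0.025 ] press [-0.0012  0.0006]
lock_pivot 0.89 (69, 231) world [0.5971 0.0277 0.06  ] press [0.0159 0.098 ]
lever_knob 0.63 (96, 364) world [0.5167 0.0516 0.06  ] press [-0.0664  0.1146]
block_middle 0.69 (332, 11) world [ 0.6735 -0.0941  0.0265] press [ 0.1028 -0.0165]
t 17.7 tcp [ 0.5581 -0.078  -0.0135] press [-0.0135 -0.0107] azz -1.659 tilt [-1.     0.002 -0.   ] F [ 0.8 -0.2  0.1] w -0.0003 q [-0.08  0.59  0.14  1.98 -0.14  0.58 -1.51]
```

View pics/w12.png

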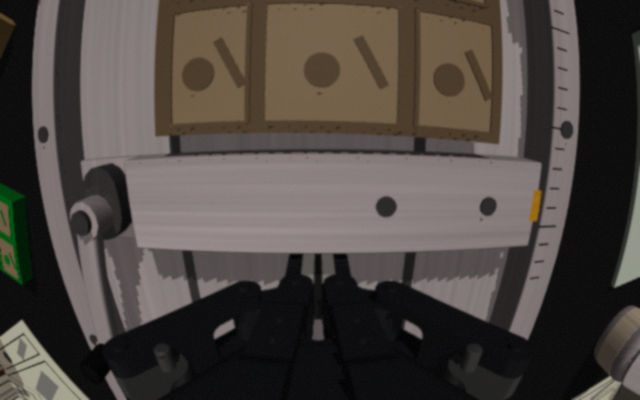

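View pics/s12.png

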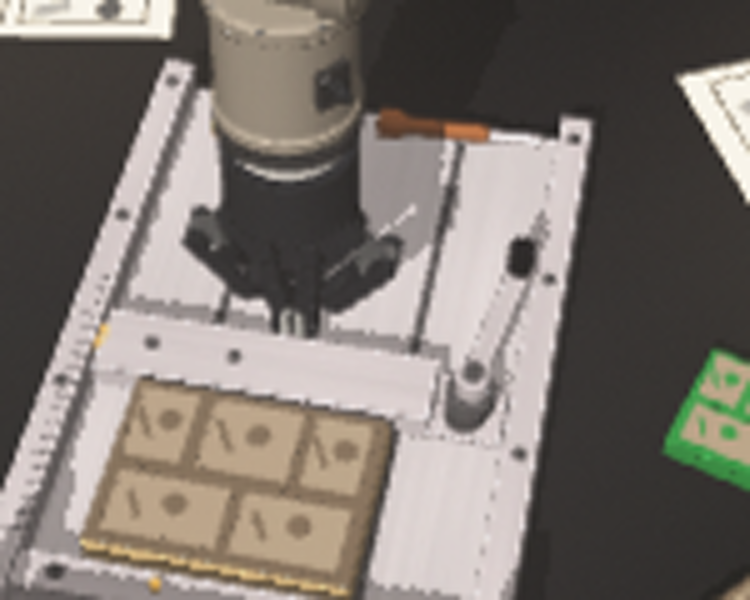

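play_rows(plan=[[-1,0.003,0,0,0],[-1,0.006,-0.001,0,0],[-1,0.009,-0.001,0,0],[-1,0.012,-0.001,0,0],[-1,0.014,-0.001,0,0],[-1,0.016,-0.001,0,0]])

```text
clock: 18.35
tcp_pos: [0.5726, -0.0794, -0.0142]
orientation: [1.273, 1.167, -1.276]
contact_force: [-5.6, -1.3, 2.8]
grip_width: -0.0001
```

play_rows(plan=[[-1,0.001,0,0,0],[-1,0.002,0,0,0],[-1,0.003,0,0,0]])

```text
clock: 18.65
tcp_pos: [0.5752, -0.0796, -0.0142]
orientation: [1.273, 1.167, -1.276]
contact_force: [-7.2, -1.3, 6.0]
grip_width: 0.0
```

```bash
python3 - <<'E'
from st import *
wristlook(ALL,"pics/w13.png"); state()
E
```

```text
bar_front 0.6 (293, 149) world [ 0.6326 -0.0739  0.025 ] press [ 0.0603 -0.    ]
bar_back 0.55 (296, 246) world [ 0.5881 -0.0702  0.025 ] press [ 0.0157 -0.0003]
lock_pivot 0.85 (70, 229) world [0.616  0.0251 0.06  ] press [0.0349 0.0971]
lever_knob 0.75 (101, 363) world [0.5365 0.0453 0.06  ] press [-0.0461  0.1101]
block_middle 0.28 (98, 363) world [0.4978 0.0937 0.0265] press [-0.0889  0.1549]
t 19.0 tcp [ 0.5752 -0.0796 -0.0142] press [ 0.0037 -0.0108] azz -1.66 tilt [-1.    -0.002  0.001] F [-5.8 -1.2  4.2] w 0.0006 q [-0.08  0.61  0.14  1.94 -0.14  0.6  -1.51]
```

play_rows(plan=[[-1,0.001,0,0,0],[-1,0.0015,0,0,0],[-1,0.002,0,0,0]])

```text
clock: 19.3
tcp_pos: [0.5751, -0.0795, -0.0145]
orientation: [1.271, 1.17, -1.279]
contact_force: [-12.4, -0.2, 8.3]
grip_width: -0.0002
```

play_rows(plan=[[-1,0.001,0,0,0],[-1,0.0015,0,0,0],[-1,0.002,0,0,0]])

```text
clock: 19.6
tcp_pos: [0.575, -0.0793, -0.0147]
orientation: [1.27, 1.173, -1.282]
contact_force: [-16.8, 0.3, 11.5]
grip_width: -0.0002
```

play_rows(plan=[[-1,0.001,0,0,0],[-1,0.0015,0,0,0],[-1,0.0015,0,0,0],[-1,0.0015,0,0,0]])

```text
clock: 20.0
tcp_pos: [0.5749, -0.0793, -0.015]
orientation: [1.269, 1.175, -1.284]
contact_force: [-18.0, 0.5, 14.0]
grip_width: 0.0001
```

```bash
python3 - <<'E'
from st import *
wristlook(ALL,"pics/w14.png"); state()
p=r.grab_frame("top"); cv2.imwrite("pics/t14.png",cv2.resize(p["pixels"][60:280,265:405],None,fx=2.7,fy=2.7,interpolation=cv2.INTER_CUBIC))
p=r.grab_frame("scene"); c=p["pixels"][160:280,230:380]; cv2.imwrite("pics/s14.png",cv2.resize(c,None,fx=5,fy=5,interpolation=cv2.INTER_CUBIC))
E
```

```text
bar_front 0.64 (293, 151) world [ 0.6322 -0.0735  0.025 ] press [0.0599 0.0004]
bar_front 0.49 (607, 341) world [ 0.4539 -0.3339  0.025 ] press [-0.0943 -0.2749]
bar_back 0.58 (293, 244) world [ 0.5899 -0.0688  0.025 ] press [0.0174 0.0012]
lever_knob 0.57 (98, 365) world [0.5344 0.0493 0.06  ] press [-0.0485  0.1139]
block_middle 0.6 (328, 25) world [ 0.6843 -0.0931  0.0265] press [ 0.1135 -0.0145]
block_middle 0.31 (67, 231) world [0.6046 0.0656 0.0265] press [0.02   0.1364]
t 20.35 tcp [ 0.5749 -0.0793 -0.0151] press [ 0.0033 -0.0105] azz -1.66 tilt [-1.    -0.012  0.   ] F [-19.3  -0.3  12.8] w 0.0001 q [-0.08  0.62  0.14  1.93 -0.14  0.62 -1.51]
```

View pics/s14.png

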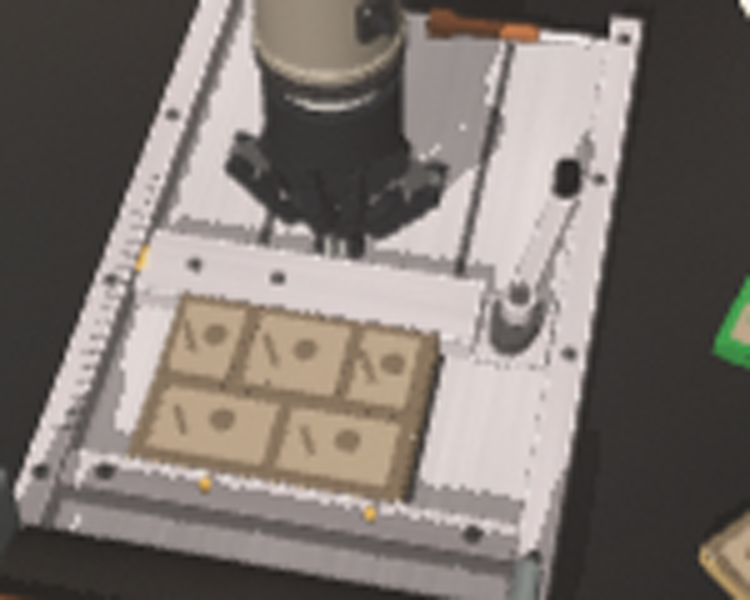

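View pics/w14.png

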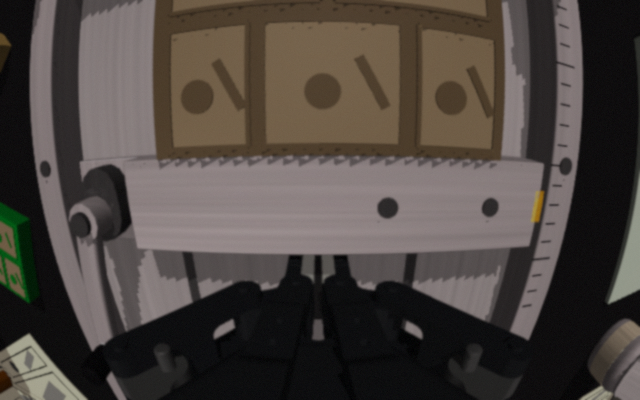

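play_rows(plan=[[-1,-0.01,0.001,0,0],[-1,-0.025,0.002,0,0],[-1,-0.03,0.003,0.02,0],[-1,-0.03,0.003,0.05,0],[-1,-0.03,0.003,0.08,0],[-0.25,-0.03,0.003,0.115,0],[-0.25,-0.03,0.04,0.115,0],[-0.25,-0.03,0.08,0.115,0],[-0.25,-0.03,0.08,0.115,-0.1],[-0.25,-0.03,0.08,0.115,-0.18]])

```text
clock: 21.45
tcp_pos: [0.5536, 0.0034, 0.1016]
orientation: [1.407, 1.068, -1.4]
contact_force: [-0.3, -0.3, 0.9]
grip_width: 0.032
```

play_rows(plan=[[-0.25,0,0,0,0],[-0.25,0,0,0,0],[-0.25,0,0,0,0]])

```text
clock: 21.75
tcp_pos: [0.5523, 0.0009, 0.1012]
orientation: [1.404, 1.07, -1.402]
contact_force: [-0.5, 0.0, -0.0]
grip_width: 0.032
```

```bash
python3 - <<'E'
from st import *
o=state(); wristlook(ALL,"pics/w15.png")
piv=np.array((.034,.1)); t=1.75; K=piv+.085*np.array([-np.sin(t),-np.cos(t)]); print("knob exp",K,toworld(K))
E
```

```text
t 21.75 tcp [0.5523 0.0009 0.1012] press [-0.0264  0.0673] azz -1.838 tilt [-1.     0.001 -0.   ] F [-0.5  0.  -0. ] w 0.032 q [-0.28  0.4   0.2   1.96 -0.11  0.8  -1.85]
head_face 0.18 (388, 137) world [ 0.5906 -0.0679  0.025 ] press [0.0179 0.0022]
bar_front 0.94 (382, 86) world [ 0.6319 -0.0734  0.025 ] press [0.0596 0.0005]
bar_front 0.15 (390, 18) world [ 0.6861 -0.0956  0.025 ] press [ 0.1156 -0.0168]
bar_back 0.85 (390, 138) world [ 0.5897 -0.069   0.025 ] press [0.0172 0.001 ]
lock_pivot 0.96 (259, 143) world [0.6143 0.0263 0.06  ] press [0.0331 0.0982]
lever_knob 0.97 (262, 253) world [0.5347 0.0503 0.06  ] press [-0.0483  0.1149]
block_middle 0.94 (78, 69) world [0.745  0.1917 0.0265] press [0.1485 0.2746]
block_middle 0.75 (116, 212) world [0.5952 0.1943 0.0265] press [-0.0009  0.2637]
knob exp [-0.04963881  0.11515091] [0.53336404 0.05063069]
```

View pics/w15.png

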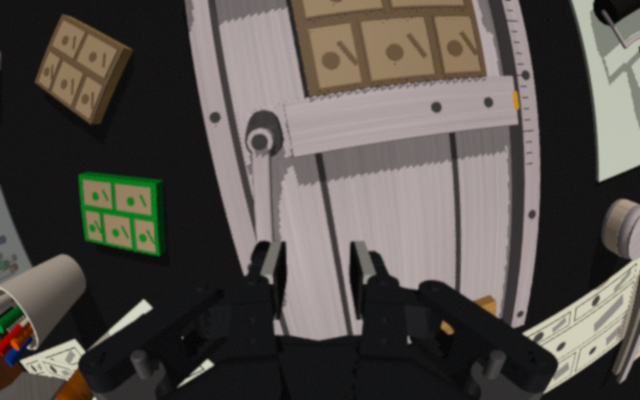

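play_rows(plan=[[-0.25,-0.009,0.025,0,0],[-0.25,-0.018,0.05,0,0],[-0.25,-0.018,0.05,0,0],[-0.25,-0.018,0.05,-0.02,0],[-0.25,-0.018,0.05,-0.04,0],[-0.25,-0.018,0.05,-0.06,0],[-0.25,-0.018,0.05,-0.072,0],[-0.25,-0.018,0.05,-0.077,0],[-0.25,-0.018,0.05,-0.077,0],[-0.25,-0.018,0.05,-0.077,0]])

```text
clock: 23.1
tcp_pos: [0.5344, 0.051, 0.0246]
orientation: [1.405, 1.069, -1.403]
contact_force: [-1.2, 0.2, -0.2]
grip_width: 0.0322
```

```bash
python3 - <<'E'
from st import *
wristlook({k:ALL[k] for k in("lock_pivot","lever_knob","bar_front")},"pics/w16.png")
arc((.034,.1),[1.7,1.6,1.5,1.4,1.3,1.2,1.1,1.0,.9,.8],-.008,-1,azoff=-np.pi/2)
E
```

```text
lever_knob 0.93 (320, 265) world [0.5338 0.0506 0.06  ] press [-0.0492  0.1152]
t 23.3 tcp [0.5343 0.0512 0.0247] press [-0.0487  0.1158] azz -1.839 tilt [-1.     0.001 -0.001] F [ 0.3  0.8 -0. ] w 0.0322 q [-0.34  0.5   0.16  2.03 -0.13  0.62 -1.93]
th 1.70: [-1, -0.004, -0.012, 0, 0.05]
th 1.60: [-1, -0.004, -0.021, 0, 0.15]
th 1.50: [-1, -0.004, -0.030, 0, 0.25]
th 1.40: [-1, -0.003, -0.038, 0, 0.35]
th 1.30: [-1, -0.001, -0.046, 0, 0.45]
th 1.20: [-1, 0.002, -0.054, 0, 0.55]
th 1.10: [-1, 0.005, -0.062, 0, 0.65]
th 1.00: [-1, 0.009, -0.070, 0, 0.75]
th 0.90: [-1, 0.014, -0.076, 0, 0.85]
th 0.80: [-1, 0.020, -0.083, 0, 0.95]
```

View pics/w16.png

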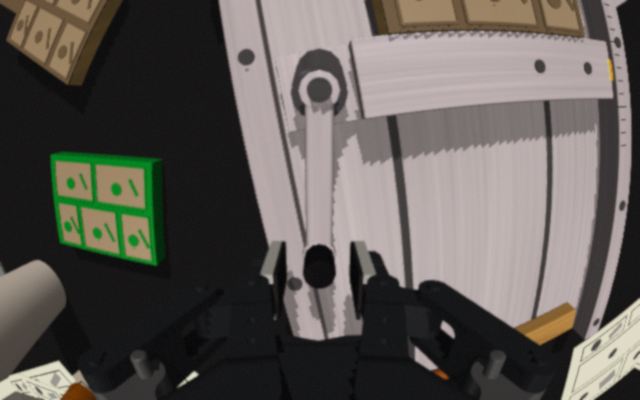

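play_rows(plan=[[-0.25,-0.003,-0.012,-0.002,0.05],[-0.25,-0.004,-0.021,-0.002,0.15],[-0.25,-0.004,-0.03,-0.002,0.25],[-0.25,-0.003,-0.038,-0.002,0.35],[-0.25,-0.001,-0.046,-0.002,0.45],[-0.25,0.002,-0.054,-0.002,0.55],[-0.25,0.005,-0.062,-0.002,0.65],[-0.25,0.009,-0.07,-0.002,0.75],[-0.25,0.014,-0.076,-0.002,0.85],[-0.25,0.02,-0.083,-0.002,0.95]])

```text
clock: 24.3
tcp_pos: [0.5538, -0.0316, 0.0224]
orientation: [0.691, 1.458, -0.69]
contact_force: [-0.3, 2.2, 0.9]
grip_width: 0.0318
```

```bash
python3 - <<'E'
from st import *
wristlook(ALL,"pics/w17.png")
arc((.034,.1),[.7,.6,.5,.4,.35,.3,.25,.2,.15,.1,.05,0],-.008,-1,azoff=-np.pi/2)
E
```

```text
head_face 0.61 (551, 72) world [ 0.7385 -0.0803  0.025 ] press [0.1663 0.0031]
bar_front 0.75 (454, 183) world [ 0.6321 -0.0725  0.025 ] press [0.0597 0.0013]
bar_back 0.56 (400, 232) world [ 0.5886 -0.0673  0.025 ] press [0.0159 0.0027]
lock_pivot 0.69 (300, 83) world [0.6152 0.0278 0.06  ] press [0.0339 0.0997]
lever_knob 0.89 (302, 263) world [ 0.5509 -0.0246  0.06  ] press [-0.0254  0.0418]
lever_knob 0.36 (299, 83) world [0.6149 0.0283 0.06  ] press [0.0335 0.1002]
block_middle 0.64 (525, 143) world [ 0.6852 -0.0943  0.0265] press [ 0.1146 -0.0156]
t 24.65 tcp [ 0.5535 -0.0315  0.0221] press [-0.0222  0.0351] azz -0.89 tilt [-1. -0.  0.] F [-0.8  0.2 -0.1] w 0.0319 q [ 0.01  0.52 -0.08  1.98  0.07  0.65 -1.01]
th 0.70: [-1, 0.007, -0.006, 0, 0.10]
th 0.60: [-1, 0.014, -0.011, 0, 0.20]
th 0.50: [-1, 0.021, -0.016, 0, 0.30]
th 0.40: [-1, 0.029, -0.019, 0, 0.40]
th 0.35: [-1, 0.033, -0.021, 0, 0.45]
th 0.30: [-1, 0.037, -0.022, 0, 0.50]
th 0.25: [-1, 0.041, -0.023, 0, 0.55]
th 0.20: [-1, 0.045, -0.024, 0, 0.60]
th 0.15: [-1, 0.049, -0.025, 0, 0.65]
th 0.10: [-1, 0.054, -0.025, 0, 0.70]
th 0.05: [-1, 0.058, -0.026, 0, 0.75]
th 0.00: [-1, 0.062, -0.026, 0, 0.80]
```

View pics/w17.png

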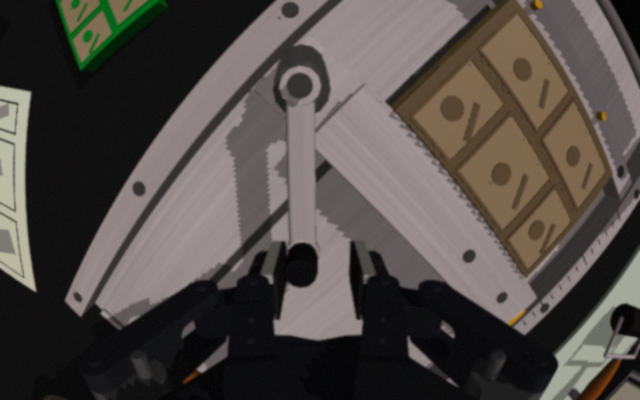

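play_rows(plan=[[-0.25,0.007,-0.006,0,0.1],[-0.25,0.014,-0.011,0,0.2],[-0.25,0.021,-0.016,0,0.3],[-0.25,0.025,-0.018,0,0.35],[-0.25,0.029,-0.019,0,0.4],[-0.25,0.033,-0.021,0,0.45],[-0.25,0.037,-0.022,0,0.5],[-0.25,0.041,-0.023,0,0.55],[-0.25,0.045,-0.024,0,0.6]])

```text
clock: 25.55
tcp_pos: [0.5972, -0.055, 0.0217]
orientation: [0.225, 1.562, -0.226]
contact_force: [-2.6, 2.1, 2.5]
grip_width: 0.0324
```

```bash
python3 - <<'E'
from st import *
wristlook(ALL,"pics/w18.png")
arc((.034,.1),[.2,.15,.1,.05,0,-.05],-.008,-1,azoff=-np.pi/2)
E
```

```text
head_face 0.81 (529, 214) world [ 0.7394 -0.0818  0.025 ] press [0.1674 0.0017]
head_face 0.6 (303, 263) world [ 0.5852 -0.0677  0.025 ] press [0.0126 0.002 ]
bar_front 0.89 (380, 251) world [ 0.632  -0.0734  0.025 ] press [0.0597 0.0005]
bar_back 0.65 (307, 258) world [ 0.5882 -0.0656  0.025 ] press [0.0154 0.0043]
lock_pivot 0.77 (302, 82) world [0.6161 0.0283 0.06  ] press [0.0348 0.1003]
lock_pivot 0.63 (378, 250) world [ 0.6285 -0.0548  0.06  ] press [0.0546 0.0187]
lever_knob 0.91 (299, 262) world [ 0.5903 -0.0502  0.06  ] press [0.0161 0.0198]
block_middle 0.78 (465, 254) world [ 0.6861 -0.0931  0.0265] press [ 0.1153 -0.0144]
t 25.9 tcp [ 0.5981 -0.0555  0.0218] press [0.0243 0.0153] azz -0.29 tilt [-1.    -0.    -0.001] F [-1.8  2.4  1. ] w 0.0322 q [ 0.16  0.59 -0.23  1.86  0.19  0.72 -0.46]
th 0.20: [-1, 0.001, -0.000, 0, -0.00]
th 0.15: [-1, 0.005, -0.001, 0, 0.05]
th 0.10: [-1, 0.009, -0.001, 0, 0.10]
th 0.05: [-1, 0.013, -0.002, 0, 0.15]
th 0.00: [-1, 0.018, -0.002, 0, 0.20]
th -0.05: [-1, 0.022, -0.002, 0, 0.25]
```

play_rows(plan=[[-0.25,0.004,-0.001,0,0.04],[-0.25,0.007,-0.001,0,0.07],[-0.25,0.01,-0.001,0,0.11],[-0.25,0.013,-0.002,0,0.15],[-0.25,0.016,-0.002,0,0.18],[-0.25,0.018,-0.002,0,0.2]])

```text
clock: 26.5
tcp_pos: [0.6149, -0.057, 0.0215]
orientation: [0.069, 1.573, -0.069]
contact_force: [-10.4, 4.4, 4.5]
grip_width: 0.032
```

```bash
python3 - <<'E'
from st import *
wristlook(ALL,"pics/w19.png")
arc((.034,.1),[.1,0],-.008,-1,azoff=-np.pi/2)
E
```

```text
head_face 0.94 (498, 254) world [ 0.7367 -0.0814  0.025 ] press [0.1647 0.0019]
bar_front 0.98 (346, 261) world [ 0.6318 -0.0733  0.025 ] press [0.0594 0.0005]
lock_pivot 0.65 (299, 80) world [0.6156 0.0292 0.06  ] press [0.0341 0.1012]
lever_knob 0.57 (303, 263) world [ 0.6091 -0.0544  0.06  ] press [0.0352 0.0173]
block_middle 0.58 (433, 281) world [ 0.6877 -0.0938  0.0265] press [ 0.117  -0.0148]
t 26.85 tcp [ 0.6148 -0.057   0.0216] press [0.0411 0.0153] azz -0.089 tilt [-1.     0.    -0.004] F [-6.1  3.3  2.5] w 0.0318 q [ 0.2   0.61 -0.28  1.81  0.23  0.75 -0.29]
th 0.10: [-1, -0.008, 0.000, 0, -0.10]
th 0.00: [-1, 0.001, -0.000, 0, -0.00]
```

View pics/w19.png

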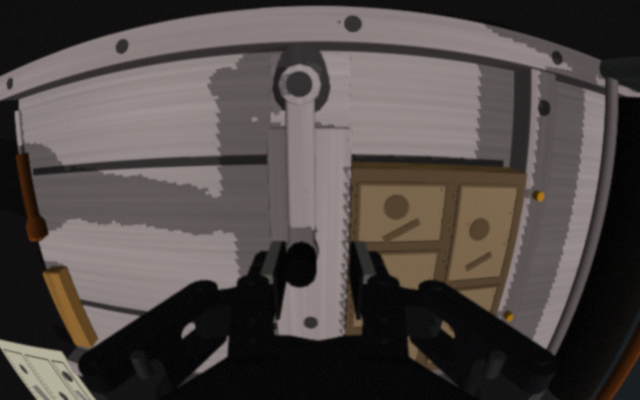

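play_rows(plan=[[-0.25,0.002,0,0,0],[-0.25,0.004,0,0,0],[-0.25,0.004,0,0,0]])

```text
clock: 27.15
tcp_pos: [0.615, -0.0572, 0.0211]
orientation: [0.07, 1.581, -0.071]
contact_force: [-16.1, 3.5, 10.9]
grip_width: 0.0322
```

play_rows(plan=[[-0.25,0.002,0,0,0],[-0.25,0.003,0,0,0],[-0.25,0.003,0,0,0]])

```text
clock: 27.45
tcp_pos: [0.6151, -0.0573, 0.0208]
orientation: [0.069, 1.586, -0.071]
contact_force: [-22.8, 3.5, 17.3]
grip_width: 0.0322
```

play_rows(plan=[[-0.25,-0.006,0,0,0],[-0.25,-0.011,0.001,0,0],[-0.25,-0.014,0.001,0,0],[-0.25,-0.014,0.001,0,0],[-0.25,-0.014,0.001,0.02,0],[-0.25,-0.014,0.001,0.05,0],[-0.25,-0.014,0.001,0.09,0],[-0.25,-0.03,0.001,0.13,0],[-0.25,-0.06,0.001,0.16,0],[-0.25,-0.08,0.001,0.18,0]])

```text
clock: 28.45
tcp_pos: [0.5442, -0.057, 0.2048]
orientation: [0.07, 1.566, -0.07]
contact_force: [0.6, -1.0, 0.4]
grip_width: 0.0323
```

play_rows(plan=[[-0.25,-0.01,-0.05,0,0],[-0.25,-0.02,-0.1,0,0],[-0.25,-0.02,-0.15,0,0],[-0.25,-0.02,-0.2,0,0],[-0.25,-0.02,-0.25,0,0],[-0.25,-0.02,-0.3,0,0],[-0.25,-0.02,-0.3,0,0],[-0.25,-0.02,-0.3,0,0]])

```text
clock: 29.25
tcp_pos: [0.5234, -0.3591, 0.2018]
orientation: [0.072, 1.569, -0.073]
contact_force: [0.1, 0.7, -0.0]
grip_width: 0.0321
```

```bash
python3 - <<'E'
from st import *
state()
p=r.grab_frame("top"); cv2.imwrite("pics/t20.png",cv2.resize(p["pixels"][60:280,265:405],None,fx=2.7,fy=2.7,interpolation=cv2.INTER_CUBIC))
for l in ALL:
    for q in r.pinpoint(p,l)[:1]:
        u,v=np.array(q["position"])*[640,400]; print(l,round(q["conf"],2),topress(world(p,u,v,z=ALL[l])).round(4))
for q in r.outline_of(p,"block_middle")[:4]:
    m=q["mask"].astype(np.uint8); c=max(cv2.findContours(m,0,2)[0],key=cv2.contourArea)
    (cx,cy),wh,a=cv2.minAreaRect(c); b=np.array([topress(world(p,*x,z=.038)) for x in cv2.boxPoints(((cx,cy),wh,a))]); print(round(q["conf"],2),np.round(b,4).tolist())
s=r.grab_frame("scene"); cv2.imwrite("pics/s20.png",s["pixels"])
for n in ("wood_furniture","lino_gouge"):
    for q in r.pinpoint(p,n)[:1]: u,v=np.array(q["position"])*[640,400]; print(n,q["conf"],world(p,u,v,z=.015).round(3))
z=p["z_map"]; f=f_of(p); vv,uu=np.mgrid[0:400,0:640]
X=np.stack([(uu-p["cx"])/f*z,(vv-p["cy"])/f*z,z],-1).reshape(-1,3); W=(X-p["t"])@np.array(p["R"]); Q=(W[:,:2]-O)@RW
b=(abs(Q[:,0]-.115)<.04)&(abs(Q[:,1]+.015)<.06)&(z.ravel()>0); print("block top z",np.median(W[b,2]), W[b,2].std())
E
```

```text
t 29.25 tcp [ 0.5234 -0.3591  0.2018] press [-0.0229 -0.2938] azz -0.093 tilt [-1.    -0.001  0.   ] F [ 0.1  0.7 -0. ] w 0.0321 q [ 0.65  0.42 -0.2   1.65  0.09  1.09  0.33]
head_face 0.9 [ 0.1693 -0.0107]
bar_front 0.87 [ 0.0628 -0.0021]
bar_back 0.59 [ 0.1746 -0.0088]
lock_pivot 0.57 [0.0329 0.0962]
lever_knob 0.67 [0.0395 0.0163]
block_middle 0.85 [ 0.124  -0.0237]
0.88 [[-0.0314, 0.3292], [0.0436, 0.3078], [0.0095, 0.2059], [-0.0647, 0.2283]]
0.84 [[0.1603, 0.3523], [0.2243, 0.2973], [0.1423, 0.2109], [0.0798, 0.2659]]
0.79 [[0.0588, 0.056], [0.1682, 0.056], [0.1675, -0.0939], [0.0583, -0.0916]]
0.65 [[-0.1033, -0.2959], [-0.0972, -0.3773], [-0.1697, -0.3781], [-0.1757, -0.2976]]
wood_furniture 0.59 [ 0.387 -0.116  0.015]
lino_gouge 0.73 [0.377 0.005 0.015]
block top z 0.036809987258987306 0.0019956452243090218
```

View pics/t20.png

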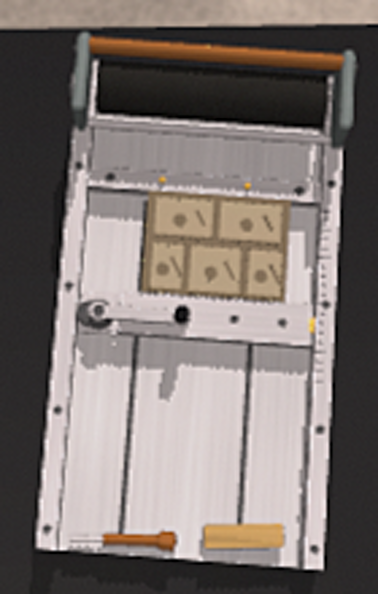

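View pics/s20.png

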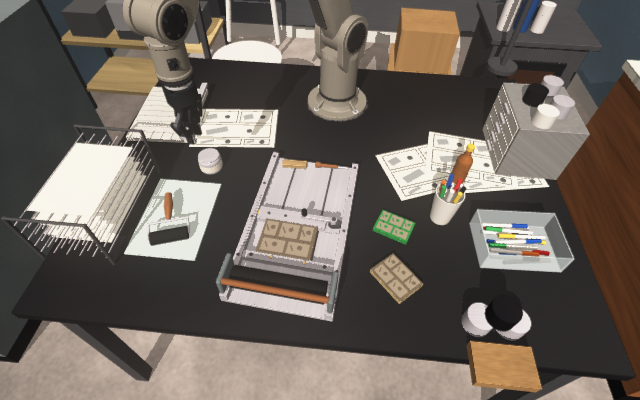

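```bash
python3 - <<'E'
from bench import r
print(r.hand_in())
E
```

```text
the job is handed in; nothing more can be done
None
```

I did all three steps and handed the job in at about 29 s on the robot's clock. The hand-in gives no verdict, so these results are from my own measurements.

**What I did**
- **Opening the lock:** I swung the lever to its open stop with the partly opened fingers either side of the knob. It stopped moving and the force rose to about 12 N. The bar was still back, its front about 178 mm from the head bar.
- **Seating the block:** With the fingers shut, I pushed on the bar's back face until it stalled, rising to 18–19 N. The block was then tight against the head bar.
- **Locking:** I swung the lever back until it stopped moving, at about 23 N. Then I backed the fingers off the knob, lifted clear and moved away.

**Last checks**
- **Lever:** It measures about 0 rad, lying along the bar.
- **Block:** Its edges are at press x of about 58.5 and 168 mm, measured in my estimate of the press frame. It is square to within about 0.005 rad. Its top is at 37 mm, so it is flat on the bed.
- **Bar:** Its front face is at press x of about 60 mm in the wrist views and 63 mm from above. The head face is at 170 mm, so the gap is about 107 to 110 mm.
- **Other things:** The wooden strip and the gouge are within 5 mm of where they started, apart from one poor first reading of the strip. I checked the cup, bottle, ink roller and tin only by eye in the last scene picture, and they look unmoved. The robot touches nothing.

**What disagreed**
- **Fingertip length:** The shut fingertips are about 35 mm behind the TCP, not 8 mm ahead as stated. My first attempt on the lever passed over the knob without touching it; after that I used the measured tip height.
- **Camera readings:** The cameras disagree by 2–4 mm. One top-view reading put the block's centre about 9 mm too far forward, so I relied on its outline and the contact forces instead.

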